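# Regrip a mixed sample tube and close the rack

### The job

The tube on the roller mixer has finished mixing: lay it in the slanted rest, cap end up, and let go of it, then take hold of it again by its cap end and stand it upright in the empty middle place of the tube rack. Then close the rack by laying the hold-down bar across it, so that the bar sits level in the notches of both end plates. Set tube and bar down rather than dropping them, and leave the other two tubes and the things round about where they stand.

Things in the scene. Friction and masses are not known exactly. Their poses are not given: they have to be found in the camera images.
- sample_tube: screw-cap sample tube, 114 mm long, straight body 31.4 mm in diameter, cap 35 mm in diameter over the last 12 mm, about 40 g. Origin: centre of its flat foot; its z axis runs along the tube to the cap. It starts lying nearly level on the roller mixer, cap towards the mixer's control end (the robot's side).
- roller_mixer: white tube roller mixer, off, fixed to the bench, 190 x 124 mm, end blocks 54 mm high. Origin: centre of its underside; x runs along the rollers, away from the control end (robot's side), z up. Four fixed rollers, 18 mm in diameter, 26 mm apart, tops 55 mm above the bench, from x = -51 to 82 mm. A monitor stands behind it.
- lane (a point): middle of the left lane of the mixer, 67 mm above the bench, where the tube's axis lies (67 mm at the foot, 69 mm at the cap). The rollers' tops are 12 mm below this axis, so fingers have that much room below it.
- slant_rest: slanted tube rest, fixed to the bench: base plate 130 x 60 mm with a 45 degree cradle on it. Origin: centre of its underside; the cradle rises towards its -x side (roughly towards the robot), z up. Between it and the mixer stands a black reader, 158 mm high, from y = -0.23 to 0.09 m; carry the tube over it.
- rest_cradle: 45 degree cradle of the rest: two V saddles and a foot stop on a spine. Origin: centre of the tube's foot when it lies in it against the stop, 42 mm above the bench. z up the slope along the tube, x square out of the saddles (up and away from the robot). Saddles 9 mm long at z = 14 and 70 mm, reaching 26 mm to each side; spine 20 mm wide, 25 mm under the axis. A tube let go in it stays or slides to the stop.
- tube_rack: tube rack fixed to the bench, 172 x 60 mm, three places along its x axis at -50, 0, +50 mm. Origin: centre of its underside, z up. Tubes stand on its 8 mm base in 36.5 mm holes of a plate with its top 60 mm up. End plates 6 mm thick at x = -82 and +82 mm, each with a notch 25 mm wide in the middle of the top edge, floor 128 mm above the bench, rounded horns up to 141 mm beside it.
- middle_place (a point): floor of the empty middle place of the rack (8 mm above the bench): the centre of the tube's foot belongs here.
- bar_seat (a point): point midway between the two notches at the height of their floors (128 mm above the bench): the hold-down bar's origin belongs here, the bar along the rack's x axis. A seated bar clears the caps by 3 mm or more.
- hold_bar: hold-down bar lying on the bench, aluminium, 191 mm long, 18 mm wide, 10 mm thick, 150 g. Origin: centre of its underside; x along it, z up. A head 34 mm wide, 6 mm thick, 16 mm high at each end goes outside the rack's end plates (4.5 mm play each end; 3.5 mm each side in the notches), either way round. Black grip in the middle, 70 mm along the bar, 15 mm wide, 15 to 35 mm above the underside.
- rack_tube_1: screw-cap tube, 117 mm high, cap 35 mm in diameter, standing in the rack's place at x = -50 mm. Origin: centre of its foot, z up. Stays there.
- rack_tube_2: screw-cap tube, 113 mm high, cap 35 mm in diameter, standing in the rack's place at x = +50 mm. Origin: centre of its foot, z up. Stays there.
- sample_box: closed box 68 x 68 x 50 mm behind the slanted rest. Bystander. Origin: centre of its underside.
- cooler_block: pale cold block 45 x 65 x 25 mm lying behind the roller mixer. Bystander. Origin: centre of its underside.
There are look-alikes about, which are no part of the job. Leave any green or red look-alike of the rack_tube_2 alone. Leave any yellow look-alike of the sample_tube alone.

How it is judged:
On the way, in this order (a step that is already met when the one before it is completed fails the run):
1. the tube lies in the slanted rest, cap end up, and has been let go (angle between the z axis of sample_tube and the z axis of rest_cradle, either way round below 0.12 rad and angle between sample_tube's own z axis and vertical below 1.2 rad and contact force between the fingers and sample_tube below 0.3 N and x of sample_tube in the frame of rest_cradle between -0.005 and 0.006 m and y of sample_tube in the frame of rest_cradle between -0.006 and 0.006 m and z of sample_tube in the frame of rest_cradle between -0.005 and 0.022 m), for 0.2 s.
2. the tube stands upright in the middle place of the rack and has been let go (horizontal distance between sample_tube and middle_place below 0.007 m and angle between sample_tube's own z axis and vertical below 0.09 rad and z of sample_tube in the frame of tube_rack between 0.004 and 0.012 m and contact force between the fingers and sample_tube below 0.3 N), for 0.2 s.
At the end, for the whole second after the job is handed in: Sample tube at rest on the floor of the middle place (within 7 mm of its centre, upright within 5 degrees); bar at rest in both notches (height within 2.5 mm, 7 mm lengthwise, 5 mm sideways, turned < 0.06 rad, tilted < 0.05 rad); the other two tubes still upright within 12 mm of their starts (horizontal distance between sample_tube and middle_place below 0.007 m and angle between each of sample_tube, rack_tube_1, rack_tube_2's own z axis and vertical below 0.09 rad and z of sample_tube in the frame of tube_rack between 0.004 and 0.012 m and x of hold_bar in the frame of tube_rack between -0.007 and 0.007 m and y of hold_bar in the frame of tube_rack between -0.005 and 0.005 m and z of hold_bar in the frame of tube_rack between 0.1255 and 0.1305 m and angle between the x axis of hold_bar and the x axis of tube_rack, either way round below 0.06 rad and angle between hold_bar's own z axis and vertical below 0.05 rad and distance of each of rack_tube_1, rack_tube_2 from where it was at the start of the episode below 0.012 m and linear speed of each of sample_tube, hold_bar below 0.02 m/s); the robot touches nothing.
It fails at once if the tube is dropped (moves faster than 0.6 m/s with no finger on it) (linear speed of sample_tube above 0.6 m/s and contact force between the fingers and sample_tube below 0.1 N).
It fails at once if the hold-down bar is dropped (moves faster than 0.6 m/s with no finger on it) (linear speed of hold_bar above 0.6 m/s and contact force between the fingers and hold_bar below 0.1 N).
It fails at once if a bystander (box, cold block) is moved by more than 30 mm (distance of any of sample_box, cooler_block from where it was at the start of the episode above 0.03 m).
It also fails if it takes over 72 s, if anything falls off the work surface, if the arm or the gripper's body presses on something with over 40 N, if the wrist force passes 120 N, or if a joint passes its speed limit or range.

### The arm

A 6-joint arm with a two-finger parallel gripper is mounted at the origin on a cart in front of the work surface, level with it; the furniture and walls round the work are solid. World frame = base frame: x ahead of the robot, y to its left, z up, the work surface at z = 0. Lengths are in m, angles in rad, forces in N, time in s.
With the tool pointing down it reaches from about 0.3 to 0.875 m from the base axis. Payload 6.4 kg.
Tool frame: the origin (TCP) lies between the finger pads; the fingertips stand 19 mm ahead of it and the grasp point (between the pads) is the TCP (ctrl.tips_ahead is the z of the fingertips in the tool frame, in m); z points along the fingers, y is the line along which they close (so a half turn about z gives the same grasp; the last joint's range is limited). The gripper opens to 85 mm and grips with 20 to 120 N. Pads are 22 mm wide; open, the fingers measure 114 mm over their backs; the gripper's body (76 mm by 85 mm) begins 54 mm behind the grasp point. The pads swing forward as they close: fully open they stand 13 mm farther back than shut.
Start: joints at [-1.391, 0.181, 1.607, -0, 1.354, -0.206], TCP at [0.216, -0.533, 0.25] pointing down, gripper open.
Joint ranges: [-2.99, 2.99], [-0.89, 2.07], [0.3, 2.58], [-1.14, 4.28], [0, 2.63], [-3.12, 3.12]. Speed limits (rad/s): [2.57, 2.57, 3.01, 3.14, 3.14, 3.14].

### API

Orientations are given as a unit quaternion [w, x, y, z].
In Python, from bench import readout, vision, ctrl gives the robot as it stands.
- The arm moves only by the tool play_rows, never from a script. Its arguments are lists of equal length, an entry for each row: "xyz": the shift along the tool's x, y, z in mm, a list of three; "rot": the turn, a rotation vector about the tool's x, y, z in rad, a list of three; "grip": the opening, from 0 (shut) to 1 (fully open). In form: {"xyz": [[x, y, z], ...], "rot": [[rx, ry, rz], ...], "grip": [grip, ...]}. A call has exactly 10 rows; each row is the pose to reach, as a shift and turn from the pose commanded when the call began, along the tool's axes at that moment; what a row does not reach only later rows make up. A row lasts 1/8 s, in which the tool goes at most 62.5 mm and 10.7 degrees, less where a joint would pass 70% of its speed; a pose out of reach is approached as far as the arm can. A call with a gripper value outside its range is refused whole. The fingers move at their own pace and stop on an object; the grip force is fixed at half the most. Time passes only in rows, so rows that repeat a pose let the fingers close, or fill a call up. It gives the time, the measured TCP pose, the force, the opening and the grip force at its end, in the units of the state.
- readout.get_obs(): the state, without advancing time (a new reading comes with each control period).
- vision.camera(name): name is "scene" or "top" or "wrist"; returns a dict with "color" (384x512x3 uint8, red, green, blue), "depth" (384x512 float32, m along the optical axis (not along the pixel's ray), 0 where there is no reading), "camera_matrix" (3x3 intrinsics, pixels), "extrinsics" (4x4, takes a point from camera to world coordinates); the wrist camera has in their place "hand_eye" (4x4, takes a point from camera to tool coordinates, whose origin is the TCP and whose axes are the flange's). Camera axes: x right, y down, z forward; pixel columns grow to the right and rows downward; lengths in m; the calibration is good to about 2 mm. The wrist camera is an equidistant fisheye: a pixel r from the principal point sees the ray r / f radians off the axis. A picture is of the moment at which its call begins: read the wrist's pose just before it.
- ctrl.hand_in(): hands the job in; it is judged then, once.
The state is a dict: "time_s": time; "q": joint angles; "dq": joint speeds; "joint_efforts": joint torques, N m; "eef_pos": TCP position; "eef_rot": TCP orientation; "wrist_force": force on the tool from outside, world axes, zero at the start; "torque": the same for the moment, N m; "opening": opening from 0.0 (shut) to 1.0 (fully open); "grasp_force": force on a finger pad.
Only numpy, scipy, OpenCV 4.12 (cv2) and the standard library are available. Lean on these libraries where they do the work, as an engineer would, in place of code of your own. Each camera call takes 0.05 s, during which the arm holds its last target. There are 200 camera calls.

## Working session

There is one attempt and no reset: what is moved stays moved. The work goes in short steps, Python scripts to look and compute and a tool call to move; the robot and the scene stay as the last step left them, time stands still between calls to the robot, and variables do not carry over. Pictures are saved under pics/ and viewed, at most 10 in all, crops included, and the job is handed in when it is done.

Besides the shell and the picture viewer there is one more tool, called in YAML: its name, and indented under it one key for each argument. play_rows: Moves the arm, as the interface text tells. Its arguments: {"type":"object","properties":{"xyz":{"type":"array","items":{"type":"array","items":{"type":"number"}}},"rot":{"type":"array","items":{"type":"array","items":{"type":"number"}}},"grip":{"type":"array","items":{"type":"number"}}},"required":["xyz","rot","grip"]}

```bash
ls; mkdir -p pics; cat > h.py <<'E'
import numpy as np, cv2
from scipy.spatial.transform import Rotation as R
from bench import readout, vision, ctrl
def pose():
    o=readout.get_obs(); q=np.array(o["eef_rot"]); return np.array(o["eef_pos"]), R.from_quat(q[[1,2,3,0]]).as_matrix(), o
def cloud(c, T):
    d=c["depth"]; K=c["camera_matrix"]; v,u=np.indices(d.shape)
    P=np.stack([(u-K[0,2])/K[0,0]*d,(v-K[1,2])/K[1,1]*d,d],-1)
    return P@T[:3,:3].T+T[:3,3]
def snap(n):
    c=vision.camera(n); np.savez(f"{n}.npz",**{k:v for k,v in c.items() if isinstance(v,np.ndarray)}); return c
E
python3 - <<'E'
from h import *
p,Rm,o=pose(); print(p,Rm.round(3),o["time_s"],o["opening"])
a=snap("scene");b=snap("top")
for c in(a,b): print(c["camera_matrix"],c["extrinsics"].round(3))
cv2.imwrite("pics/scene.png",cv2.resize(a["color"][...,::-1],(800,600)))
cv2.imwrite("pics/top.png",cv2.resize(b["color"][...,::-1],(800,600)))
E
```

```text
pics
[ 0.21630663 -0.53220657  0.24939985] [[ 0.926  0.376 -0.   ]
 [ 0.376 -0.926  0.002]
 [ 0.    -0.002 -1.   ]] 0.0 1.0036572379724802
[[374.93602395   0.         257.11908534]
 [  0.         374.93602395 196.64237497]
 [  0.           0.           1.        ]] [[-0.594 -0.444  0.671 -0.137]
 [-0.805  0.347 -0.482  0.523]
 [-0.019 -0.826 -0.563  0.739]
 [ 0.     0.     0.     1.   ]]
[[350.16113268   0.         249.8074993 ]
 [  0.         350.16113268 194.03021209]
 [  0.           0.           1.        ]] [[-1.000e-03 -9.990e-01  5.400e-02  5.350e-01]
 [-1.000e+00 -1.000e-03 -2.400e-02  1.200e-02]
 [ 2.400e-02 -5.400e-02 -9.980e-01  1.261e+00]
 [ 0.000e+00  0.000e+00  0.000e+00  1.000e+00]]
```

View pics/scene.png

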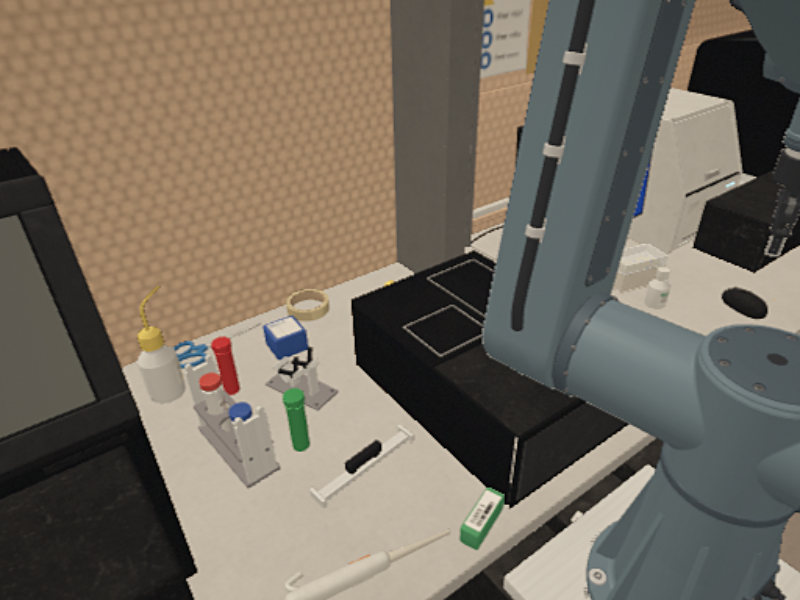

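View pics/top.png

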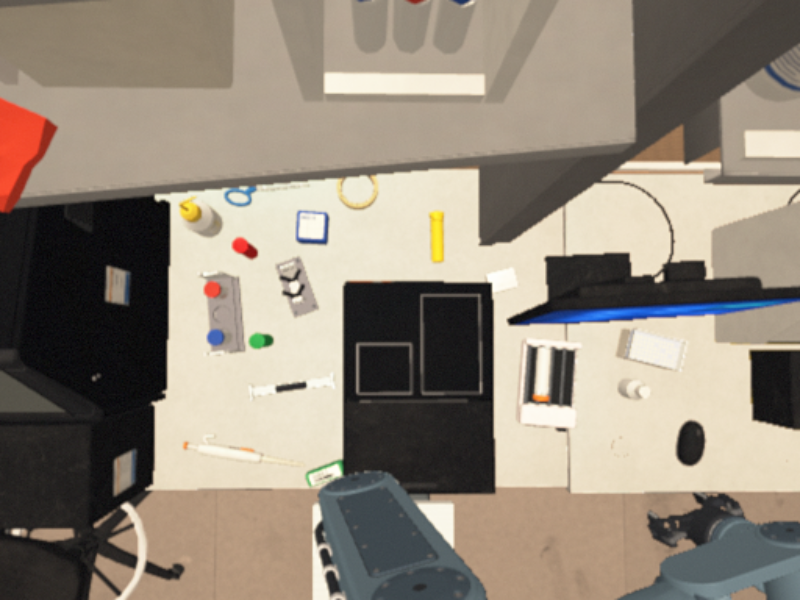

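The scene view (800x600) shows the rack at (235,430) with red (210,382) and blue (240,411) caps, the rest at (300,380) and the bar at (365,465).

In the top view (also 800x600, up = +x, left = +y):
- **Mixer:** (548,383), with the white orange-capped tube in its left lane at (541,375).
- **Reader:** (418,385).
- **Rest:** (297,287).
- **Rack:** (222,313), with its middle place empty.
- **Bar:** (291,386).

There are three sample-tube-like or rack-tube-like items to rule out: yellow tube (437,236), red tube (243,247) and green tube (260,340). The white tube with the orange cap on the mixer at (541,375) is the sample tube, since it lies on the rollers with its cap towards the robot.

```bash
cat > m1.py <<'E'
from h import *
c=dict(np.load("top.npz")); P=cloud(c,c["extrinsics"]); hsv=cv2.cvtColor(c["color"],cv2.COLOR_RGB2HSV)
s=.64
def box(x0,y0,x1,y1):
    m=np.zeros(P.shape[:2],bool); m[int(y0*s):int(y1*s),int(x0*s):int(x1*s)]=1; return m&(c["depth"]>0)
def st(n,m):
    if m.sum()<3: print(n,m.sum());return
    v,u=np.nonzero(m); p=P[m]; k=np.median(p,0)
    sub=p[:,:2]; (cx,cy),(w,h),a=cv2.minAreaRect((sub*1000).astype(np.float32))
    print(n,m.sum(),"med",k.round(4),"z",p[:,2].min().round(3),p[:,2].max().round(3),"rect",round(cx),round(cy),round(w),round(h),round(a,1))
H,S,V=hsv[...,0],hsv[...,1],hsv[...,2]
st("orange",box(520,380,575,420)&(H<20)&(S>150))
st("mixer top",box(505,320,590,440)&(P[...,2]>.045)&(P[...,2]<.09))
st("tube",box(530,340,553,405)&(P[...,2]>.06)&(P[...,2]<.1)&(V>150))
st("redcap",box(195,275,230,305)&(S>150)&((H<10)|(H>170)))
st("bluecap",box(200,320,232,350)&(S>120)&(H>95)&(H<130))
st("rack",box(190,262,255,362)&(P[...,2]>.05)&(P[...,2]<.16))
st("rackall",box(190,262,252,362)&(P[...,2]>.015)&(P[...,2]<.16))
st("rest",box(268,252,325,325)&(P[...,2]>.015)&(P[...,2]<.16))
st("bar",box(240,365,345,405)&(P[...,2]>.005)&(P[...,2]<.05))
st("grip",box(265,370,315,400)&(V<60)&(P[...,2]>.01))
a=c["color"][...,::-1]
A=cv2.resize(a[160:270,110:230],(600,550),interpolation=cv2.INTER_CUBIC); B=cv2.resize(a[210:280,325:375],(200,280),interpolation=cv2.INTER_CUBIC)
o=np.zeros((550,800,3),np.uint8);o[:,:600]=A;o[:280,600:]=B;cv2.imwrite("pics/crop1.png",o)
E
python3 m1.py; python3 -c "from bench import ctrl;print(ctrl.tips_ahead,dir(ctrl))"
```

```text
orange 33 med [ 0.3944 -0.3343  0.0824] z 0.055 0.09 rect 396 -339 11 29 1.6
mixer top 1490 med [ 0.4143 -0.36    0.0537] z 0.045 0.089 rect 419 -370 126 198 84.9
tube 296 med [ 0.4441 -0.3424  0.08  ] z 0.063 0.09 rect 446 -345 30 113 84.2
redcap 79 med [0.626  0.3553 0.1204] z 0.059 0.126 rect 632 357 40 29 12.9
bluecap 69 med [0.529  0.3462 0.1237] z 0.118 0.13 rect 528 346 27 27 37.1
rack 889 med [0.5762 0.3457 0.0625] z 0.05 0.145 rect 577 330 171 106 6.9
rackall 887 med [0.5796 0.3461 0.0622] z 0.024 0.145 rect 577 333 171 100 6.9
rest 249 med [0.6473 0.2006 0.0468] z 0.018 0.093 rect 643 199 93 51 19.0
bar 320 med [0.4153 0.2077 0.0123] z 0.005 0.041 rect 429 219 77 213 3.9
grip 35 med [0.4175 0.2008 0.0347] z 0.03 0.039 rect 417 205 7 59 8.3
0.019 ['MotionError', '__class__', '__delattr__', '__dict__', '__dir__', '__doc__', '__eq__', '__format__', '__ge__', '__getattribute__', '__getstate__', '__gt__', '__hash__', '__init__', '__init_subclass__', '__le__', '__lt__', '__module__', '__ne__', '__new__', '__reduce__', '__reduce_ex__', '__repr__', '__setattr__', '__sizeof__', '__str__', '__subclasshook__', '__weakref__', 'hand_in', 'tips_ahead']
```

View pics/crop1.png

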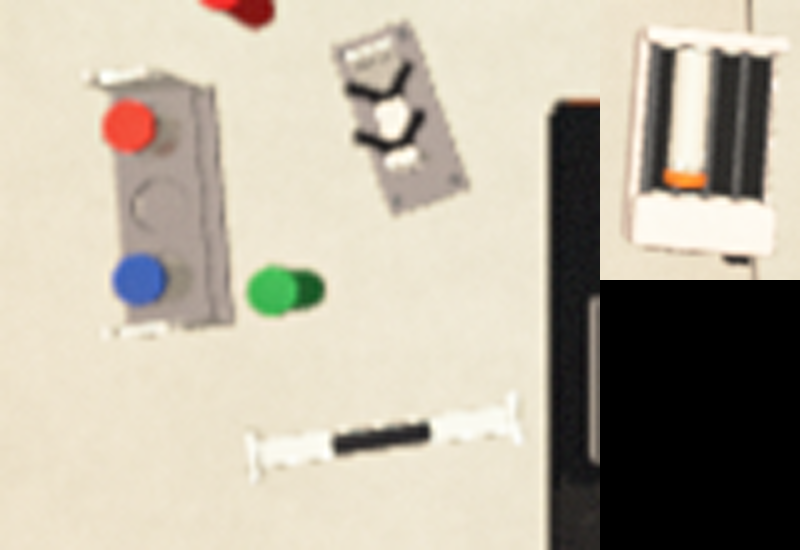

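The crop confirms the choice: a white tube with an orange cap at crop (688,110) lies in the mixer's left lane, cap towards the robot, and the rack's middle hole at (160,205) is empty. The green tube at (273,290) stands close to the rack. I'll now compute the pre-grasp.

```bash
cat >> h.py <<'E'
def tool(yaw,th):
    "tool leaning: th=0 down, th>0 points forward along heading yaw; tool x = heading side"
    f=np.array([np.cos(yaw),np.sin(yaw),0]); u=np.array([0,0,1.])
    z=np.sin(th)*f-np.cos(th)*u; x=np.cos(th)*f+np.sin(th)*u
    return np.stack([x,np.cross(z,x),z],1)
def delta(p1,R1,p0=None,R0=None):
    if p0 is None: p0,R0,_=pose()
    print("xyz mm",(R0.T@(np.array(p1)-p0)*1000).round(1),"rot",R.from_matrix(R0.T@R1).as_rotvec().round(3))
def wcloud(c,p,Rm):
    "wrist fisheye: depth along the optical axis"
    d=c["depth"];K=c["camera_matrix"];T=c["hand_eye"];v,u=np.indices(d.shape)
    a=(u-K[0,2])/K[0,0];b=(v-K[1,2])/K[1,1];r=np.hypot(a,b);t=np.where(r<1e-6,1,np.tan(np.minimum(r,1.5))/np.maximum(r,1e-6))
    X=np.stack([a*t*d,b*t*d,d],-1)@T[:3,:3].T+T[:3,3]
    return X@Rm.T+p
E
python3 - <<'E'
from h import *
c=dict(np.load("top.npz")); P=cloud(c,c["extrinsics"])
m=np.zeros(P.shape[:2],bool); m[165:215,320:480]=1; m&=P[...,2]>.12
q=P[m]; print("monitor minx",q[:,0].min(),q[q[:,1]>-.4][:,0].min() if (q[:,1]>-.4).any() else "", "maxy",q[:,1].max(),"z",q[:,2].max())
yaw=-.088;th=np.pi/4
g=np.array([.456,-.345,.079]); T=tool(yaw,th); print(T.round(3))
s=g-T[:,2]*.1; print(s); delta(s,T)
E
```

```text
monitor minx 0.5313543002136036 0.5354775414690659 maxy 0.011974265194682898 z 1.2608409941782561
[[ 0.704 -0.088  0.704]
 [-0.062 -0.996 -0.062]
 [ 0.707 -0.    -0.707]]
[ 0.38556294 -0.33878549  0.14971068]
xyz mm [ 229.6 -115.4  100. ] rot [-0.187  0.77   0.448]
```

play_rows:
  xyz:
    - [30,-15,0]
    - [60,-30,10]
    - [90,-45,20]
    - [120,-60,40]
    - [150,-75,55]
    - [180,-90,70]
    - [205,-105,85]
    - [230,-115,100]
    - [230,-115,100]
    - [230,-115,100]
  rot:
    - [-0.02,0.1,0.06]
    - [-0.05,0.2,0.12]
    - [-0.07,0.3,0.17]
    - [-0.1,0.4,0.23]
    - [-0.12,0.5,0.29]
    - [-0.15,0.6,0.35]
    - [-0.17,0.7,0.4]
    - [-0.187,0.77,0.448]
    - [-0.187,0.77,0.448]
    - [-0.187,0.77,0.448]
  grip: [1,1,1,1,1,1,1,1,1,1]

```text
time_s: 1.35
eef_pos: [0.3861, -0.3409, 0.1511]
eef_rot: [0.018, 0.923, -0.039, 0.382]
wrist_force: [-0.5, -0.5, -1.0]
opening: 1.003
grasp_force: 0.0
```

```bash
cat > m2.py <<'E'
from h import *
p,Rm,o=pose(); print(p.round(4),Rm.round(3).tolist(),o["q"],o["time_s"])
c=snap("wrist"); print(c["camera_matrix"],c["hand_eye"].round(3)); P=wcloud(c,p,Rm); np.save("wP.npy",P)
hsv=cv2.cvtColor(c["color"],cv2.COLOR_RGB2HSV);H,S,V=[hsv[...,i].astype(int) for i in range(3)]
m=(H<20)&(S>150)&(c["depth"]>0)&(P[...,2]>.05)&(P[...,2]<.1)&(P[...,1]<-.25)
q=P[m];print("orange",m.sum(),np.median(q,0).round(4),q.min(0).round(4),q.max(0).round(4))
m=(P[...,2]>.074)&(P[...,2]<.09)&(P[...,0]>.37)&(P[...,0]<.52)&(abs(P[...,1]+.345)<.03)
q=P[m];
for x in np.arange(.38,.52,.01):
    k=q[abs(q[:,0]-x)<.004]
    if len(k)>8: print(x.round(3),len(k),"y",k[:,1].min().round(4),k[:,1].max().round(4),"ymid",((k[:,1].min()+k[:,1].max())/2).round(4),"z",np.percentile(k[:,2],98).round(4))
cv2.imwrite("pics/w1.png",c["color"][...,::-1])
E
python3 m2.py
```

```text
[ 0.3861 -0.3409  0.1511] [[0.705, -0.087, 0.704], [-0.059, -0.996, -0.064], [0.707, 0.003, -0.708]] [-1.39992052 -0.00301874  2.24884273  0.99980235  0.94642813 -0.38202769] 1.35
[[297.31863964   0.         257.37296593]
 [  0.         297.31863964 193.28044585]
 [  0.           0.           1.        ]] [[ 0.001 -0.963 -0.271  0.068]
 [ 1.     0.001  0.001  0.   ]
 [-0.001 -0.271  0.963 -0.124]
 [ 0.     0.     0.     1.   ]]
orange 1057 [ 0.393  -0.342   0.0821] [ 0.3882 -0.3615  0.0517] [ 0.4063 -0.3244  0.0875]
0.39 383 y -0.3579 -0.326 ymid -0.342 z 0.0869
0.4 407 y -0.3578 -0.3259 ymid -0.3418 z 0.0868
0.41 399 y -0.3576 -0.3286 ymid -0.3431 z 0.0852
0.42 375 y -0.3583 -0.3305 ymid -0.3444 z 0.0844
0.43 345 y -0.3589 -0.3313 ymid -0.3451 z 0.0836
0.44 321 y -0.3598 -0.3326 ymid -0.3462 z 0.0836
0.45 304 y -0.3608 -0.334 ymid -0.3474 z 0.0832
0.46 283 y -0.3611 -0.3346 ymid -0.3479 z 0.0831
0.47 260 y -0.3623 -0.3353 ymid -0.3488 z 0.0826
0.48 240 y -0.3632 -0.3367 ymid -0.3499 z 0.0826
0.49 229 y -0.3638 -0.3372 ymid -0.3505 z 0.0823
0.5 181 y -0.3639 -0.3387 ymid -0.3513 z 0.0822
```

View pics/w1.png

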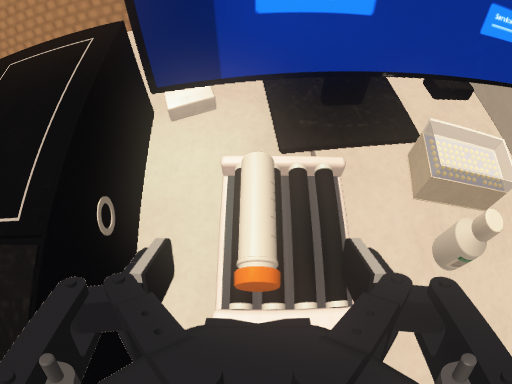

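The wrist view shows the tube at (258,220), orange cap at (257,277), between the open fingers, with free rollers to its right. The measured axis fits: y=-0.3475 at x=0.455, axis z 0.0675, diameter and length as given.

```bash
python3 - <<'E'
from h import *
delta([.455,-.3475,.0788],tool(-.091,np.pi/4))
E
```

```text
xyz mm [ -2.5  -0.3 100.3] rot [0.    0.    0.006]
```

play_rows:
  xyz:
    - [-2,0,30]
    - [-2,0,60]
    - [-2,0,80]
    - [-2.5,0,92]
    - [-2.5,0,100]
    - [-2.5,0,100]
    - [-2.5,0,100]
    - [-2.5,0,100]
    - [-2.5,0,100]
    - [-2.5,0,100]
  rot:
    - [0,0,0.006]
    - [0,0,0.006]
    - [0,0,0.006]
    - [0,0,0.006]
    - [0,0,0.006]
    - [0,0,0.006]
    - [0,0,0.006]
    - [0,0,0.006]
    - [0,0,0.006]
    - [0,0,0.006]
  grip: [1,1,1,1,1,1,0.2,0.2,0.2,0.2]

```text
time_s: 2.65
eef_pos: [0.4549, -0.3463, 0.0782]
eef_rot: [0.017, 0.923, -0.043, 0.382]
wrist_force: [-0.8, -1.2, 1.1]
opening: 0.342
grasp_force: 59.2
```

play_rows:
  xyz:
    - [5,0,-5]
    - [20,0,-20]
    - [45,0,-45]
    - [75,0,-75]
    - [105,0,-105]
    - [135,0,-135]
    - [155,0,-155]
    - [155,0,-155]
    - [155,0,-155]
    - [155,0,-155]
  rot:
    - [0,0,0]
    - [0,0,0]
    - [0,0,0]
    - [0,0,0]
    - [0,0,0]
    - [0,0,0]
    - [0,0,0]
    - [0,0,0]
    - [0,0,0]
    - [0,0,0]
  grip: [0.2,0.2,0.2,0.2,0.2,0.2,0.2,0.2,0.2,0.2]

```text
time_s: 3.9
eef_pos: [0.4545, -0.3456, 0.2951]
eef_rot: [0.015, 0.923, -0.043, 0.382]
wrist_force: [0.5, -0.3, -0.7]
opening: 0.341
grasp_force: 59.2
```

```bash
cat > m3.py <<'E'
from h import *
for n in("top","scene"):
    c=dict(np.load(n+".npz")); P=cloud(c,c["extrinsics"]); hsv=cv2.cvtColor(c["color"],cv2.COLOR_RGB2HSV);S=hsv[...,1].astype(int);V=hsv[...,2].astype(int)
    near=(abs(P[...,0]-.645)<.1)&(abs(P[...,1]-.2)<.075)&(c["depth"]>0)
    # base plate: gray-brown, compare with bench
    m=near&(P[...,2]>-.01)&(P[...,2]<.11)&((V<185)|(P[...,2]>.015))
    m=cv2.morphologyEx(m.astype(np.uint8),cv2.MORPH_OPEN,np.ones((3,3)))
    k,l,s,_=cv2.connectedComponentsWithStats(m); i=1+np.argmax(s[1:,4]); m=l==i
    q=P[m]; print(n,m.sum(),"rect",cv2.minAreaRect((q[:,:2]*1000).astype(np.float32)),"z",np.percentile(q[:,2],[2,50,98]).round(3))
    dk=near&(V<70)&(P[...,2]>.02); q=P[dk]
    print(" dark",dk.sum(),np.median(q,0).round(4) if dk.sum() else "",q.min(0).round(3),q.max(0).round(3))
E
python3 m3.py
```

```text
top 513 rect ((641.05859375, 198.83197021484375), (125.37312316894531, 60.38090896606445), 21.027896881103516) z [0.002 0.011 0.088]
 dark 54 [0.657  0.2062 0.0838] [0.616 0.171 0.036] [0.673 0.273 0.756]
scene 1089 rect ((661.0098266601562, 193.1761016845703), (111.07246398925781, 177.150634765625), 83.67678833007812) z [0.001 0.019 0.087]
 dark 81 [0.6315 0.2044 0.0782] [0.612 0.175 0.03 ] [0.676 0.231 0.093]
```

```bash
python3 - <<'E'
from h import *
delta([.59,.17,.33],tool(.36,0))
E
```

```text
xyz mm [  84.7 -526.    39.4] rot [ 0.172 -0.771 -0.43 ]
```

play_rows:
  xyz:
    - [8,-52,0]
    - [17,-105,0]
    - [25,-158,0]
    - [34,-210,5]
    - [42,-263,10]
    - [51,-315,15]
    - [59,-368,20]
    - [68,-420,28]
    - [76,-473,35]
    - [85,-526,39]
  rot:
    - [0.017,-0.077,-0.043]
    - [0.034,-0.154,-0.086]
    - [0.052,-0.231,-0.129]
    - [0.069,-0.308,-0.172]
    - [0.086,-0.385,-0.215]
    - [0.103,-0.463,-0.258]
    - [0.12,-0.54,-0.301]
    - [0.138,-0.617,-0.344]
    - [0.155,-0.694,-0.387]
    - [0.172,-0.771,-0.43]
  grip: [0.2,0.2,0.2,0.2,0.2,0.2,0.2,0.2,0.2,0.2]

```text
time_s: 5.15
eef_pos: [0.5902, 0.1711, 0.3292]
eef_rot: [0.001, 0.984, 0.18, -0.002]
wrist_force: [1.4, -0.5, 1.1]
opening: 0.344
grasp_force: 59.3
```

```bash
cat > m4.py <<'E'
from h import *
import time
p,Rm,o=pose(); print(p.round(4),Rm.round(3).tolist(),np.round(o["q"],2),o["time_s"],np.abs(o["dq"]).max())
c=snap("wrist"); P=wcloud(c,p,Rm); np.save("wP.npy",P)
cv2.imwrite("pics/w2.png",c["color"][...,::-1])
E
python3 m4.py
```

```text
[0.5902 0.1711 0.3292] [[0.935, 0.354, -0.004], [0.354, -0.935, -0.003], [-0.005, 0.002, -1.0]] [ 0.09  0.22  1.4  -0.    1.52  1.3 ] 5.15 1.0925171198794439
```

View pics/w2.png

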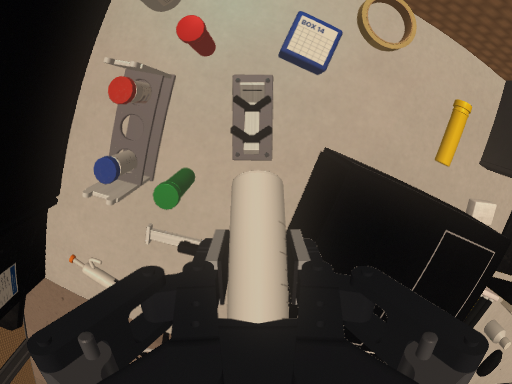

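The wrist view shows the whole rest at (252,117), plate corners (233,75) to (272,160), black saddles at (252,102) and (252,132), plus the rack, the box and the held tube, foot forward at (258,180). The arm was still settling, so I'll retake it and measure.

```bash
cat > m5.py <<'E'
from h import *
p,Rm,o=pose(); print(p.round(4),o["time_s"],np.abs(o["dq"]).max().round(3))
c=snap("wrist"); P=wcloud(c,p,Rm); np.save("wP.npy",P); ok=c["depth"]>0
hsv=cv2.cvtColor(c["color"],cv2.COLOR_RGB2HSV);H,S,V=[hsv[...,i].astype(int) for i in range(3)]
z=P[...,2]
b=ok&(abs(P[...,0]-.5)<.3)&(abs(P[...,1]-.2)<.25)&(V>170)&(abs(z)<.01); print("bench z",np.median(z[b]).round(4))
near=ok&(abs(P[...,0]-.645)<.1)&(abs(P[...,1]-.2)<.09)&(z<.13)
m=near&(z>.002)&((V<165)|(z>.012))
n,l,s,_=cv2.connectedComponentsWithStats(m.astype(np.uint8)); i=1+np.argmax(s[1:,4]); m=l==i
q=P[m]; 
pl=m&(z<.02)&(z>.002); r=cv2.minAreaRect((P[pl][:,:2]*1000).astype(np.float32)); print("plate",pl.sum(),r,np.median(z[pl]))
dk=m&(V<60)&(z>.015); q=P[dk]
yaw=np.deg2rad(r[2]); 
if yaw>np.pi/4: yaw-=np.pi/2
C=np.array(r[0])/1000; f=np.array([np.cos(yaw),np.sin(yaw)]); lft=np.array([-f[1],f[0]])
# in rest frame
a=(q[:,:2]-C)@f; bb=(q[:,:2]-C)@lft; 
s_=np.c_[(a-q[:,2])/2**.5,0*a] # coordinate: along slope down (a - z)
zc=-(a-q[:,2])/2**.5; xc=(a+q[:,2])/2**.5
h,e=np.histogram(zc,bins=np.arange(zc.min(),zc.max()+.003,.003)); print("zc hist",[(round(x,4),int(n)) for x,n in zip(e,h)])
print("y range",bb.min().round(4),bb.max().round(4),"yaw",yaw,"xc",np.percentile(xc,[2,50,98]).round(4))
np.savez("rest.npz",C=C,yaw=yaw,a=a,b=bb,z=q[:,2])
# tube in hand, tool frame
Q=(P-p)@Rm
t=ok&(Q[...,2]>-.04)&(Q[...,2]<.06)&(abs(Q[...,1])<.014)&(Q[...,0]>.005)&(Q[...,0]<.06)&(S<110)&(V>110)
g=Q[t]; 
for x in np.arange(.01,.055,.005):
    k=g[abs(g[:,0]-x)<.002]
    if len(k)>8: print("tube x",x.round(3),len(k),"top z",np.percentile(k[:,2],3).round(4),"y",np.median(k[:,1]).round(4))
print("max x",g[:,0].max(), "at z", g[np.argmax(g[:,0])])
E
python3 m5.py
```

```text
[0.5914 0.177  0.3277] 5.2 0.148
bench z -0.0002
plate 1728 ((642.3663940429688, 199.44097900390625), (129.2791290283203, 62.8409538269043), 20.14600944519043) 0.006770223035860834
zc hist [(np.float64(0.002), 3), (np.float64(0.005), 0), (np.float64(0.008), 0), (np.float64(0.011), 28), (np.float64(0.014), 50), (np.float64(0.017), 125), (np.float64(0.02), 72), (np.float64(0.023), 0), (np.float64(0.026), 0), (np.float64(0.029), 0), (np.float64(0.032), 0), (np.float64(0.035), 0), (np.float64(0.038), 0), (np.float64(0.041), 0), (np.float64(0.044), 0), (np.float64(0.047), 0), (np.float64(0.05), 0), (np.float64(0.053), 0), (np.float64(0.056), 0), (np.float64(0.059), 0), (np.float64(0.062), 0), (np.float64(0.065), 2), (np.float64(0.068), 55), (np.float64(0.071), 78), (np.float64(0.074), 182), (np.float64(0.077), 3)]
y range -0.0252 0.0229 yaw 0.3516141959564491 xc [0.0344 0.0455 0.0558]
tube x 0.01 620 top z 0.0025 y 0.0005
tube x 0.015 566 top z 0.0079 y -0.0
tube x 0.02 544 top z 0.0128 y 0.0002
tube x 0.025 495 top z 0.0181 y -0.0
tube x 0.03 449 top z 0.0236 y -0.0
tube x 0.035 264 top z 0.0283 y -0.0
max x 0.03697703550329771 at z [0.03697704 0.00052384 0.03249649]
```

```bash
cat > m6.py <<'E'
from h import *
yaw=.352; f=np.array([np.cos(yaw),np.sin(yaw),0]);u=np.array([0,0,1.]);zc=(u-f)/2**.5;xc=(u+f)/2**.5
F=np.array([.6776,.2118,.042]); T=tool(yaw,.016)
g=F+zc*.003+xc*.001-T@np.array([.0257,.0002,.0424]); print("place TCP",g)
delta(g+[0,0,.06],T); delta(g,T)
E
python3 m6.py
```

```text
place TCP [0.65144565 0.20240666 0.08681182]
xyz mm [ 67.6  -4.6 180.2] rot [-0.001  0.021  0.014]
xyz mm [ 67.9  -4.5 240.2] rot [-0.001  0.021  0.014]
```

play_rows:
  xyz:
    - [25,-2,0]
    - [50,-4,20]
    - [68,-4.5,50]
    - [68,-4.5,90]
    - [68,-4.5,130]
    - [68,-4.5,160]
    - [68,-4.5,180]
    - [68,-4.5,180]
    - [68,-4.5,180]
    - [68,-4.5,180]
  rot:
    - [0,0.021,0.014]
    - [0,0.021,0.014]
    - [0,0.021,0.014]
    - [0,0.021,0.014]
    - [0,0.021,0.014]
    - [0,0.021,0.014]
    - [0,0.021,0.014]
    - [0,0.021,0.014]
    - [0,0.021,0.014]
    - [0,0.021,0.014]
  grip: [0.2,0.2,0.2,0.2,0.2,0.2,0.2,0.2,0.2,0.2]

```text
time_s: 6.5
eef_pos: [0.6537, 0.1971, 0.153]
eef_rot: [-0.0, 0.985, 0.172, 0.012]
wrist_force: [0.1, 0.1, -0.2]
opening: 0.344
grasp_force: 59.4
```

```bash
sed -i 's/^delta(g+.*$/print(pose()[2]["wrist_force"]);delta(g,T)/' m6.py; python3 m6.py; python3 - <<'E'
from h import *
c=snap("wrist"); cv2.imwrite("pics/w3.png",c["color"][...,::-1])
E
```

```text
place TCP [0.65144565 0.20240666 0.08681182]
[ 0.08026147  0.05491664 -0.18002756]
xyz mm [-2.  -6.  66.2] rot [ 0.003 -0.009 -0.006]
```

View pics/w3.png

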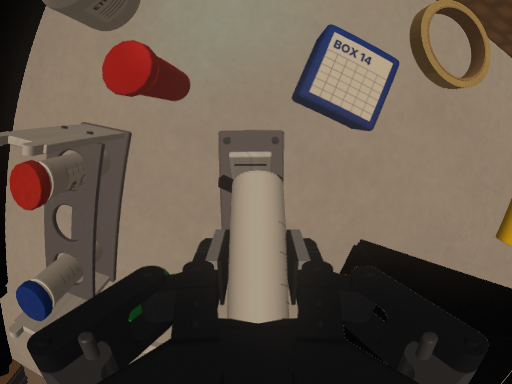

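The close view shows the plate's far edge from (219,130) to (283,130) and the tube foot at (258,175). The tube sits a little to the right of the plate's midline. I'll check against the settled pose.

```bash
cat > m7.py <<'E'
from h import *
p,Rm,o=pose(); print(p.round(4),o["time_s"],np.abs(o["dq"]).max().round(3))
c=snap("wrist"); P=wcloud(c,p,Rm); ok=c["depth"]>0
V=cv2.cvtColor(c["color"],cv2.COLOR_RGB2HSV)[...,2].astype(int)
m=ok&(P[...,2]>.002)&(P[...,2]<.013)&(V<165)&(abs(P[...,0]-.66)<.07)&(abs(P[...,1]-.2)<.09)
m=cv2.morphologyEx(m.astype(np.uint8),cv2.MORPH_OPEN,np.ones((3,3)))
n,l,s,_=cv2.connectedComponentsWithStats(m); m=l==1+np.argmax(s[1:,4])
for yaw in(.352,):
    f=np.array([np.cos(yaw),np.sin(yaw)]);lf=np.array([-f[1],f[0]]); a=P[m][:,:2]@f; b=P[m][:,:2]@lf
    for x in np.arange(a.max()-.03,a.max(),.005):
        k=b[abs(a-x)<.0025]; print(x.round(4),len(k),k.min().round(4),k.max().round(4),((k.min()+k.max())/2).round(4))
    print("amax",np.percentile(a,99.5), "old plate: mid",np.array([.6424,.1994])@lf,"far",np.array([.6424,.1994])@f+.065)
st=ok&(abs(P[...,2]-.03)<.015)&(V>130)&(abs((P[...,:2]@f)-.735)<.03)&(abs((P[...,:2]@lf)+.034)<.03)
k=P[st]; print("stop",st.sum(),np.percentile(k[:,:2]@lf,[1,99]),np.percentile(k[:,:2]@f,[1,50,99]),np.percentile(k[:,2],[1,50,99]))
E
python3 m7.py
```

```text
[0.6536 0.1971 0.1528] 6.55 0.005
0.7065 122 -0.065 -0.0055 -0.0352
0.7115 117 -0.0649 -0.0057 -0.0353
0.7165 192 -0.0649 -0.0059 -0.0354
0.7215 354 -0.0649 -0.0049 -0.0349
0.7265 349 -0.0648 -0.0051 -0.0349
0.7315 358 -0.0648 -0.0061 -0.0355
0.7365 187 -0.0649 -0.0062 -0.0355
amax 0.7363959359979066 old plate: mid -0.034310219445682 far 0.7367595766653343
stop 22 [-0.04859232 -0.01992227] [0.71874494 0.72052642 0.72117869] [0.04300939 0.04470115 0.0449827 ]
```

play_rows:
  xyz:
    - [-2,-6,0]
    - [-2,-6,5]
    - [-2,-6,15]
    - [-2,-6,30]
    - [-2,-6,42]
    - [-2,-6,52]
    - [-2,-6,58]
    - [-2,-6,62]
    - [-2,-6,64]
    - [-2,-6,65]
  rot:
    - [0,-0.009,-0.006]
    - [0,-0.009,-0.006]
    - [0,-0.009,-0.006]
    - [0,-0.009,-0.006]
    - [0,-0.009,-0.006]
    - [0,-0.009,-0.006]
    - [0,-0.009,-0.006]
    - [0,-0.009,-0.006]
    - [0,-0.009,-0.006]
    - [0,-0.009,-0.006]
  grip: [0.2,0.2,0.2,0.2,0.2,0.2,0.2,0.2,0.2,0.2]

```text
time_s: 7.85
eef_pos: [0.6513, 0.202, 0.0872]
eef_rot: [0.001, 0.985, 0.175, 0.008]
wrist_force: [0.1, -1.9, 3.9]
opening: 0.342
grasp_force: 59.6
```

```bash
python3 m6.py
```

```text
place TCP [0.65144565 0.20240666 0.08681182]
[ 0.09096665 -1.92814117  3.93574053]
xyz mm [ 0.3 -0.3  0.4] rot [ 0.004  0.001 -0.   ]
```

play_rows:
  xyz:
    - [0,0,0.7]
    - [0,0,0.7]
    - [0,0,0.7]
    - [0,0,0.7]
    - [0,0,0.7]
    - [0,0,0.7]
    - [0,0,0.7]
    - [0,0,0.7]
    - [0,0,0.7]
    - [0,0,0.7]
  rot:
    - [0,0,0]
    - [0,0,0]
    - [0,0,0]
    - [0,0,0]
    - [0,0,0]
    - [0,0,0]
    - [0,0,0]
    - [0,0,0]
    - [0,0,0]
    - [0,0,0]
  grip: [0.2,0.36,0.38,0.42,0.5,0.6,0.8,1,1,1]

```text
time_s: 9.1
eef_pos: [0.6502, 0.2023, 0.0854]
eef_rot: [0.0, 0.985, 0.175, 0.007]
wrist_force: [0.2, -0.0, 1.3]
opening: 0.996
grasp_force: 0.0
```

```bash
cat > m8.py <<'E'
from h import *
p,Rm,o=pose(); print(p.round(4),o["time_s"],o["opening"],o["grasp_force"])
c=snap("wrist"); P=wcloud(c,p,Rm); ok=c["depth"]>0
hsv=cv2.cvtColor(c["color"],cv2.COLOR_RGB2HSV);H,S,V=[hsv[...,i].astype(int) for i in range(3)]
yaw=.352; f=np.array([np.cos(yaw),np.sin(yaw),0]);u=np.array([0,0,1.]);zc=(u-f)/2**.5;xc=(u+f)/2**.5;lf=np.array([-f[1],f[0],0])
F=np.array([.6776,.2118,.042]); Q=np.stack([(P-F)@xc,(P-F)@lf,(P-F)@zc],-1)
t=ok&(abs(Q[...,1])<.025)&(Q[...,0]>.004)&(Q[...,0]<.025)&(Q[...,2]>-.01)&(Q[...,2]<.13)
k=Q[t]; col=c["color"][t]
for z in np.arange(0,.125,.008):
    j=k[abs(k[:,2]-z)<.002]
    if len(j)>8: print("zc",z.round(3),len(j),"top",np.percentile(j[:,0],97).round(4),"ymid",((j[:,1].min()+j[:,1].max())/2).round(4),"w",np.ptp(j[:,1]).round(4))
print("zmin/max",k[:,2].min(),k[:,2].max())
og=t&(H<20)&(S>150); print("orange",og.sum(), np.percentile(Q[og][:,2],[1,50,99]).round(4) if og.sum() else "")
cv2.imwrite("pics/w4.png",c["color"][...,::-1])
E
python3 m8.py
```

```text
[0.6502 0.2023 0.0854] 9.1 0.9960988218563959 0.0
zc 0.0 280 top 0.0165 ymid -0.0004 w 0.0323
zc 0.008 329 top 0.0169 ymid -0.0007 w 0.0286
zc 0.016 359 top 0.0169 ymid -0.0004 w 0.0286
zc 0.024 388 top 0.0168 ymid -0.0003 w 0.029
zc 0.032 409 top 0.0171 ymid -0.0006 w 0.0288
zc 0.04 446 top 0.0169 ymid -0.0003 w 0.0287
zc 0.048 476 top 0.0172 ymid -0.0002 w 0.0291
zc 0.056 496 top 0.0172 ymid -0.0005 w 0.0289
zc 0.064 528 top 0.0172 ymid -0.0002 w 0.0289
zc 0.072 539 top 0.0172 ymid -0.0004 w 0.0288
zc 0.08 202 top 0.0172 ymid 0.0006 w 0.024
zmin/max -0.007350376629080088 0.08048204177075755
orange 0
```

The tube lies in the cradle: axis centred in y within 0.5 mm, parallel to the slope, grip force 0. Next I'll back off and take the cap-end approach.

```bash
cat > m9.py <<'E'
from h import *
import sys
yaw=.352; f=np.array([np.cos(yaw),np.sin(yaw),0]);u=np.array([0,0,1.]);zc=(u-f)/2**.5;xc=(u+f)/2**.5;lf=np.array([-f[1],f[0],0])
F=np.array([.6776,.2118,.042])
T=tool(yaw,np.pi/4); d=float(sys.argv[1])/1000
dx,dy,dz=[float(v)/1000 for v in sys.argv[2:5]]
delta(F+xc*dx+lf*dy+zc*(dz+d),T)
E
python3 m9.py 100 1 -0.4 106
```

```text
xyz mm [-114.6    1.2 -104.4] rot [0.003 0.773 0.001]
```

play_rows:
  xyz:
    - [0,0,-30]
    - [0,0,-80]
    - [0,0,-130]
    - [-20,0,-160]
    - [-50,0,-170]
    - [-80,0,-165]
    - [-105,0,-150]
    - [-115,0,-130]
    - [-115,1,-112]
    - [-115,1,-104]
  rot:
    - [0,0,0]
    - [0,0,0]
    - [0,0,0]
    - [0,0.12,0]
    - [0,0.25,0]
    - [0,0.4,0]
    - [0,0.53,0]
    - [0,0.65,0]
    - [0,0.75,0]
    - [0,0.773,0]
  grip: [1,1,1,1,1,1,1,1,1,1]

```text
time_s: 10.4
eef_pos: [0.5396, 0.1611, 0.1864]
eef_rot: [-0.066, 0.91, 0.161, 0.377]
wrist_force: [0.2, 0.2, 0.3]
opening: 1.001
grasp_force: 0.0
```

```bash
sed -i 's/abs(Q\[...,1\])<.025/(abs(Q[...,1])<.025)/' m8.py; python3 -c "
from h import *
snap('wrist')" ; python3 m8.py; python3 m9.py 100 1 -0.4 106; python3 m9.py 0 1 -0.4 106
```

```text
[0.539  0.1612 0.1849] 10.45 0.9979697220272495 0.0
zc 0.0 18 top 0.0157 ymid 0.0 w 0.0316
zc 0.008 14 top 0.0161 ymid -0.0005 w 0.023
zc 0.016 15 top 0.0161 ymid -0.0016 w 0.0246
zc 0.024 15 top 0.016 ymid -0.0004 w 0.0259
zc 0.032 17 top 0.016 ymid 0.0006 w 0.0254
zc 0.04 14 top 0.0162 ymid -0.0009 w 0.0218
zc 0.048 16 top 0.016 ymid 0.0001 w 0.0271
zc 0.056 22 top 0.0161 ymid -0.0013 w 0.0253
zc 0.064 20 top 0.0162 ymid -0.0008 w 0.0255
zc 0.072 23 top 0.0162 ymid -0.0012 w 0.0257
zc 0.08 25 top 0.0161 ymid -0.0007 w 0.0223
zc 0.104 46 top 0.0184 ymid 0.0006 w 0.0319
zc 0.112 627 top 0.0174 ymid -0.0002 w 0.0328
zmin/max -0.0042973909974919865 0.11396685372333593
orange 735 [0.1016 0.1118 0.1135]
xyz mm [ 3.1  0.6 -0.3] rot [0.001 0.003 0.   ]
xyz mm [ 3.4  0.5 99.7] rot [0.001 0.003 0.   ]
```

View pics/w4.png

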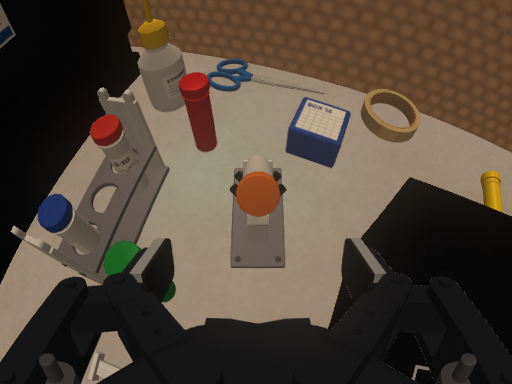

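The view shows the orange cap face at (258,193), centred between the fingers, and the tube resting in the black saddles. The green tube at (125,255) stays clear of the left finger. Approaching the cap.

play_rows:
  xyz:
    - [3,0.5,15]
    - [3,0.5,40]
    - [3,0.5,65]
    - [3,0.5,85]
    - [3,0.5,96]
    - [3,0.5,100]
    - [3,0.5,100]
    - [3,0.5,100]
    - [3,0.5,100]
    - [3,0.5,100]
  rot:
    - [0,0.003,0]
    - [0,0.003,0]
    - [0,0.003,0]
    - [0,0.003,0]
    - [0,0.003,0]
    - [0,0.003,0]
    - [0,0.003,0]
    - [0,0.003,0]
    - [0,0.003,0]
    - [0,0.003,0]
  grip: [1,1,1,1,1,1,1,1,1,1]

```text
time_s: 11.75
eef_pos: [0.6099, 0.1859, 0.1197]
eef_rot: [-0.066, 0.909, 0.162, 0.379]
wrist_force: [0.1, 0.2, 0.3]
opening: 1.001
grasp_force: 0.0
```

```bash
python3 m9.py 0 0.4 -0.4 106;python3 -c "
from h import *
print(pose()[2]['wrist_force'])"
```

```text
xyz mm [-3.3 -0.5  0.2] rot [ 0.002 -0.004  0.002]
[0.10701618 0.20316794 0.34098528]
```

play_rows:
  xyz:
    - [-2,-0.3,0]
    - [-3.3,-0.5,0]
    - [-3.3,-0.5,0]
    - [-3.3,-0.5,0]
    - [-3.3,-0.5,0]
    - [-3.3,-0.5,0]
    - [-3.3,-0.5,0]
    - [-3.3,-0.5,0]
    - [-3.3,-0.5,0]
    - [-3.3,-0.5,0]
  rot:
    - [0,-0.004,0]
    - [0,-0.004,0]
    - [0,-0.004,0]
    - [0,-0.004,0]
    - [0,-0.004,0]
    - [0,-0.004,0]
    - [0,-0.004,0]
    - [0,-0.004,0]
    - [0,-0.004,0]
    - [0,-0.004,0]
  grip: [1,1,1,0.6,0.25,0.25,0.25,0.25,0.25,0.25]

```text
time_s: 13.0
eef_pos: [0.6074, 0.1857, 0.1173]
eef_rot: [-0.066, 0.91, 0.162, 0.377]
wrist_force: [-4.5, -0.9, 4.9]
opening: 0.386
grasp_force: 58.8
```

```bash
cat > m10.py <<'E'
from h import *
# rack from first top view + caps by wrist view w4 (wrist.npz now = at pregrasp, pose given)
c=dict(np.load("wrist.npz")); p=np.array([.539,.1612,.1849]); Rm=tool(.353,np.pi/4-.003); P=wcloud(c,p,Rm); ok=c["depth"]>0
hsv=cv2.cvtColor(c["color"],cv2.COLOR_RGB2HSV);H,S,V=[hsv[...,i].astype(int) for i in range(3)]
z=P[...,2]; near=ok&(P[...,1]>.3)&(P[...,1]<.42)&(P[...,0]>.45)&(P[...,0]<.7)
for n,m in(("red",((H<8)|(H>172))&(S>140)),("blue",(H>100)&(H<130)&(S>120))):
    m=m&near&(z>.1); top=m&(z>np.percentile(z[m],90)-.003); q=P[top]; print(n,top.sum(),cv2.minEnclosingCircle((q[:,:2]*1000).astype(np.float32)),np.median(q[:,2]))
m=near&(z>.053)&(z<.066); q=P[m]; print("plate",m.sum(),np.median(q[:,2]),cv2.minAreaRect((q[:,:2]*1000).astype(np.float32)))
E
python3 m10.py; python3 m9.py 0 0.4 -0.4 106
```

```text
red 565 ((626.39208984375, 357.81585693359375), 17.631519317626953) 0.1203950336866243
blue 768 ((526.6224365234375, 348.10931396484375), 17.386093139648438) 0.12476536979182337
plate 4021 0.059543406027864065 ((575.3652954101562, 353.0372619628906), (170.8567352294922, 59.82037353515625), 5.49574089050293)
xyz mm [0.1 0.1 0.2] rot [0.002 0.    0.002]
```

play_rows:
  xyz:
    - [5,0,0]
    - [20,0,0]
    - [40,0,0]
    - [60,0,0]
    - [80,0,-20]
    - [100,0,-40]
    - [120,0,-60]
    - [140,0,-80]
    - [152,0,-92]
    - [152,0,-92]
  rot:
    - [0,0,0]
    - [0,0,0]
    - [0,0,0]
    - [0,0,0]
    - [0,0,0]
    - [0,0,0]
    - [0,0,0]
    - [0,0,0]
    - [0,0,0]
    - [0,0,0]
  grip: [0.25,0.25,0.25,0.25,0.25,0.25,0.25,0.25,0.25,0.25]

```text
time_s: 14.25
eef_pos: [0.6478, 0.2008, 0.291]
eef_rot: [-0.065, 0.909, 0.162, 0.378]
wrist_force: [-0.1, 0.1, 0.0]
opening: 0.381
grasp_force: 59.5
```

```bash
python3 - <<'E'
from h import *
delta([.5757,.353,.29],tool(.096,0))
E
```

```text
xyz mm [ -11.1 -167.7  -10.5] rot [-0.097 -0.783  0.244]
```

play_rows:
  xyz:
    - [-1,-20,-1]
    - [-3,-40,-3]
    - [-4,-60,-4]
    - [-6,-80,-6]
    - [-8,-100,-8]
    - [-9,-125,-9]
    - [-10,-150,-10]
    - [-11,-168,-10.5]
    - [-11,-168,-10.5]
    - [-11,-168,-10.5]
  rot:
    - [-0.012,-0.1,0.03]
    - [-0.025,-0.2,0.06]
    - [-0.037,-0.3,0.09]
    - [-0.05,-0.4,0.12]
    - [-0.062,-0.5,0.15]
    - [-0.074,-0.6,0.18]
    - [-0.087,-0.7,0.21]
    - [-0.097,-0.783,0.244]
    - [-0.097,-0.783,0.244]
    - [-0.097,-0.783,0.244]
  grip: [0.25,0.25,0.25,0.25,0.25,0.25,0.25,0.25,0.25,0.25]

```text
time_s: 15.5
eef_pos: [0.5748, 0.3527, 0.287]
eef_rot: [0.0, 0.999, 0.048, -0.002]
wrist_force: [-0.3, -0.8, -0.3]
opening: 0.389
grasp_force: 59.6
```

```bash
cat > m11.py <<'E'
from h import *
p,Rm,o=pose(); print(p.round(4),o["time_s"],o["opening"],np.abs(o["dq"]).max().round(3),Rm[:,2].round(4))
c=snap("wrist"); P=wcloud(c,p,Rm); ok=c["depth"]>0
hsv=cv2.cvtColor(c["color"],cv2.COLOR_RGB2HSV);H,S,V=[hsv[...,i].astype(int) for i in range(3)]
Q=(P-p)@Rm
t=ok&(abs(Q[...,1])<.02)&(Q[...,0]>.002)&(Q[...,0]<.03)&(Q[...,2]>.0)&(Q[...,2]<.12)
k=Q[t]
for z in np.arange(0.,.12,.01):
    j=k[abs(k[:,2]-z)<.003]
    if len(j)>8:
        s=np.linalg.lstsq(np.c_[2*j[:,:2],np.ones(len(j))],(j[:,:2]**2).sum(1),rcond=None)[0]
        print("z",z.round(3),len(j),"maxx",np.percentile(j[:,0],97).round(4),"ymid",((j[:,1].min()+j[:,1].max())/2).round(4),"w",np.ptp(j[:,1]).round(4),"fit",s[:2].round(4))
print("zmax",k[:,2].max() if len(k) else "")
z=P[...,2]; near=ok&(P[...,1]>.28)&(P[...,1]<.45)&(P[...,0]>.45)&(P[...,0]<.7)
for n,m in(("red",((H<8)|(H>172))&(S>140)),("blue",(H>100)&(H<130)&(S>120))):
    m=m&near&(z>.1)
    if m.sum()>20: top=m&(z>np.percentile(z[m],90)-.003); q=P[top]; print(n,top.sum(),cv2.minEnclosingCircle((q[:,:2]*1000).astype(np.float32)),np.median(q[:,2]))
m=near&(z>.053)&(z<.066); q=P[m]; print("plate",m.sum(),np.median(q[:,2]),cv2.minAreaRect((q[:,:2]*1000).astype(np.float32)))
cv2.imwrite("pics/w5.png",c["color"][...,::-1])
E
python3 m11.py
```

```text
[0.5748 0.3527 0.287 ] 15.5 0.38928831486351934 0.023 [-3.5e-03 -3.0e-04 -1.0e+00]
z 0.0 200 maxx 0.0184 ymid -0.0 w 0.0398 fit [-0.0032  0.0001]
z 0.01 192 maxx 0.0167 ymid 0.0 w 0.0399 fit [-0.0078  0.0002]
z 0.02 162 maxx 0.0158 ymid 0.0004 w 0.0335 fit [0.0002 0.0004]
z 0.03 146 maxx 0.0155 ymid 0.0007 w 0.0289 fit [0.0006 0.0004]
z 0.04 121 maxx 0.0153 ymid 0.0005 w 0.0279 fit [0.0005 0.0004]
z 0.05 108 maxx 0.015 ymid 0.0003 w 0.028 fit [0.0002 0.0004]
z 0.06 91 maxx 0.0148 ymid 0.0006 w 0.0282 fit [0.     0.0004]
z 0.07 85 maxx 0.0145 ymid 0.0003 w 0.0281 fit [-0.0004  0.0004]
z 0.08 72 maxx 0.0141 ymid 0.0004 w 0.028 fit [-0.0008  0.0004]
z 0.09 58 maxx 0.0141 ymid 0.0001 w 0.0269 fit [-0.0008  0.0004]
z 0.1 53 maxx 0.0137 ymid 0.0008 w 0.028 fit [-0.0011  0.0005]
zmax 0.10752698671540245
red 915 ((627.228515625, 357.9406433105469), 16.845090866088867) 0.12082567146225395
plate 2783 0.05979303595055613 ((585.6619873046875, 334.9856872558594), (145.1187286376953, 96.1095962524414), 5.896297931671143)
```

View pics/w5.png

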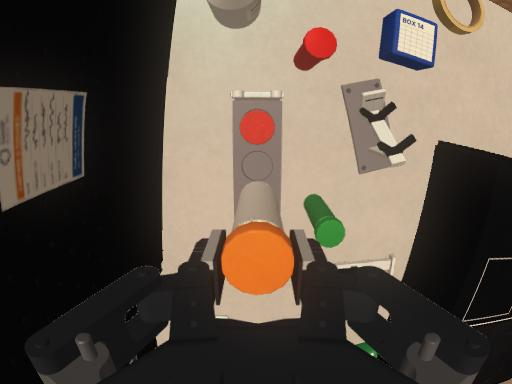

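The view shows the held tube with its cap at (258,257) and foot near (258,190). The empty middle hole is at (257,165) and the red-capped tube at (257,127). I'll find the hole centre from its ring pixels.

```bash
python3 - <<'E'
from h import *
c=dict(np.load("wrist.npz")); p,Rm,o=pose(); P=wcloud(c,p,Rm); K=c["camera_matrix"]
# ray-cast helper onto plane z
def cast(u,v,z):
    a=(u-K[0,2])/K[0,0];b=(v-K[1,2])/K[1,1];r=np.hypot(a,b); d=np.array([np.sin(r)*a/r,np.sin(r)*b/r,np.cos(r)])
    T=c["hand_eye"]; D=Rm@T[:3,:3]@d; O=Rm@T[:3,3]+p; return O+D*(z-O[2])/D[2]
g=cv2.cvtColor(c["color"],cv2.COLOR_RGB2GRAY)[140:185,232:284]; gb=cv2.resize(g,None,fx=4,fy=4,interpolation=cv2.INTER_CUBIC)
ci=cv2.HoughCircles(gb,cv2.HOUGH_GRADIENT,1,30,param1=60,param2=15,minRadius=50,maxRadius=75); 
for k in (ci[0][:3] if ci is not None else []):
    u,v=k[0]/4+232-.375,k[1]/4+140-.375; print("circle",u,v,k[2]/4,cast(u,v,.06).round(4), "diam",np.linalg.norm(cast(u+k[2]/4,v,.06)-cast(u-k[2]/4,v,.06)).round(4))
f=np.array([np.cos(.096),np.sin(.096)]);lf=np.array([-f[1],f[0]])
m=(c["depth"]>0)&(P[...,2]>.055)&(P[...,2]<.064)&(abs(P[...,:2]@lf-.296)<.05)&(P[...,0]<.68); a=P[m][:,:2]@f;b=P[m][:,:2]@lf
print("expected mid a,b",np.array([.5757,.353])@f,np.array([.5757,.353])@lf)
for x in np.arange(.59,.70,.01):
    k=b[abs(a-x)<.003]
    if len(k)>5: print(x.round(3),len(k),k.min().round(4),k.max().round(4),((k.max()+k.min())/2).round(4))
print("far end a", np.percentile(a,99.5), "expected",np.array([.5757,.353])@f+.085)
V=cv2.cvtColor(c["color"],cv2.COLOR_RGB2HSV)[...,2]
e=(c["depth"]>0)&(P[...,2]>.12)&(P[...,2]<.15)&(abs(P[...,:2]@lf-.296)<.04)&(abs(P[...,:2]@f-.69)<.03); ae=P[e][:,:2]@f; be=P[e][:,:2]@lf
print("endplate",e.sum(),np.percentile(ae,[1,50,99]),np.percentile(be,[0,1,99,100]),P[e][:,2].max())
E
```

```text
circle 256.75 165.25 15.725 [0.5783 0.3531 0.06  ] diam 0.0377
expected mid a,b 0.606885183156568 0.2961922761738036
0.59 189 0.2677 0.325 0.2964
0.6 115 0.2667 0.3248 0.2957
0.61 97 0.2669 0.3246 0.2958
0.62 124 0.2671 0.3244 0.2957
0.63 243 0.2673 0.3243 0.2958
0.64 138 0.2673 0.3252 0.2962
0.65 80 0.2674 0.3253 0.2963
0.66 78 0.2675 0.3251 0.2963
0.67 121 0.2677 0.3239 0.2958
0.68 244 0.2678 0.3238 0.2958
0.69 49 0.2679 0.3238 0.2958
far end a 0.6873590370195469 expected 0.691885183156568
endplate 802 [0.66063847 0.6742775  0.69356531] [0.27119262 0.27232121 0.31912106 0.32014747] 0.14321253817054772
```

```bash
cat > m12.py <<'E'
from h import *
import sys
T=tool(.096,.022); o=pose()[2]; print(o["eef_pos"],o["wrist_force"])
for z in map(float,sys.argv[1:]): print(z); delta(np.array([.5770,.3529,z])-T@np.array([-.0013,.0004,.1075]),T)
E
python3 m12.py .16 .008
```

```text
[0.57488081 0.35247351 0.28763718] [ 0.3916708  -0.04881232 -1.30505598]
0.16
xyz mm [ 1.1 -0.6 20.1] rot [-0.     0.025  0.   ]
0.008
xyz mm [  1.6  -0.6 172.1] rot [-0.     0.025  0.   ]
```

play_rows:
  xyz:
    - [1,-0.6,5]
    - [1,-0.6,15]
    - [1.1,-0.6,20]
    - [1.1,-0.6,30]
    - [1.2,-0.6,50]
    - [1.3,-0.6,70]
    - [1.4,-0.6,90]
    - [1.4,-0.6,100]
    - [1.4,-0.6,105]
    - [1.4,-0.6,105]
  rot:
    - [0,0.012,0]
    - [0,0.025,0]
    - [0,0.025,0]
    - [0,0.025,0]
    - [0,0.025,0]
    - [0,0.025,0]
    - [0,0.025,0]
    - [0,0.025,0]
    - [0,0.025,0]
    - [0,0.025,0]
  grip: [0.25,0.25,0.25,0.25,0.25,0.25,0.25,0.25,0.25,0.25]

```text
time_s: 16.8
eef_pos: [0.5763, 0.354, 0.1837]
eef_rot: [-0.001, 0.999, 0.048, 0.011]
wrist_force: [0.0, -0.1, 0.4]
opening: 0.386
grasp_force: 59.6
```

```bash
python3 m11.py; python3 m12.py .055 .008
```

```text
[0.5763 0.354  0.1837] 16.8 0.38563637805386963 0.012 [ 0.0227  0.0028 -0.9997]
z 0.0 207 maxx 0.0185 ymid -0.0 w 0.0399 fit [-0.0031  0.0001]
z 0.01 200 maxx 0.0166 ymid 0.0 w 0.0397 fit [-0.0079  0.0001]
z 0.02 177 maxx 0.0157 ymid 0.0004 w 0.0337 fit [0.0002 0.0004]
z 0.03 156 maxx 0.0155 ymid 0.0006 w 0.029 fit [0.0006 0.0004]
z 0.04 127 maxx 0.0152 ymid 0.0006 w 0.0282 fit [0.0004 0.0004]
z 0.05 112 maxx 0.0151 ymid 0.0 w 0.0275 fit [0.0001 0.0004]
z 0.06 92 maxx 0.0148 ymid 0.0006 w 0.0282 fit [-0.0001  0.0004]
z 0.07 80 maxx 0.0145 ymid 0.0004 w 0.0282 fit [-0.0004  0.0004]
z 0.08 66 maxx 0.0143 ymid 0.0005 w 0.0281 fit [-0.0007  0.0004]
z 0.09 55 maxx 0.0139 ymid 0.0 w 0.027 fit [-0.0008  0.0004]
z 0.1 47 maxx 0.0139 ymid 0.0001 w 0.0266 fit [-0.0011  0.0004]
zmax 0.10827865966129359
red 2164 ((581.7903442382812, 356.96142578125), 62.08852767944336) 0.12077430796826857
blue 210 ((521.4385986328125, 347.69561767578125), 15.034856796264648) 0.1249530897188221
plate 4375 0.059885741714092666 ((585.2841796875, 334.8054504394531), (146.10366821289062, 96.64008331298828), 5.747562408447266)
[0.57657726 0.35412445 0.1842755 ] [ 0.6104741  -0.0787059   0.58952093]
0.055
xyz mm [-1.3  0.9 21.7] rot [-0.001 -0.002 -0.   ]
0.008
xyz mm [-2.4  0.9 68.7] rot [-0.001 -0.002 -0.   ]
```

View pics/w5.png

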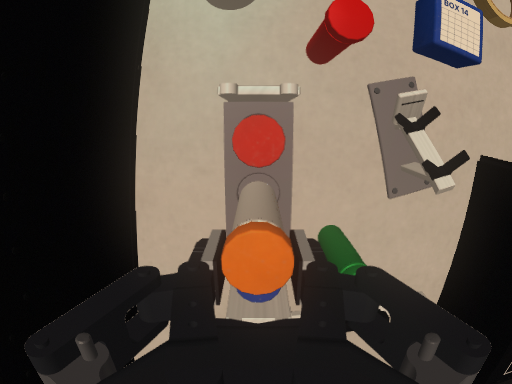

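The view shows the tube foot centred sideways in the middle hole (258,185), with the red cap at (258,140) clear and the blue one visible below the orange cap. I'll lower it into the hole.

play_rows:
  xyz:
    - [-1,0.7,3]
    - [-1.1,0.9,9]
    - [-1.3,0.9,14]
    - [-1.3,0.9,18]
    - [-1.4,0.9,22]
    - [-1.5,0.9,26]
    - [-1.6,0.9,31]
    - [-1.8,0.9,36]
    - [-1.9,0.9,41]
    - [-2,0.9,45]
  rot:
    - [0,0,0]
    - [0,0,0]
    - [0,0,0]
    - [0,0,0]
    - [0,0,0]
    - [0,0,0]
    - [0,0,0]
    - [0,0,0]
    - [0,0,0]
    - [0,0,0]
  grip: [0.25,0.25,0.25,0.25,0.25,0.25,0.25,0.25,0.25,0.25]

```text
time_s: 18.1
eef_pos: [0.5752, 0.353, 0.1382]
eef_rot: [-0.001, 0.999, 0.048, 0.011]
wrist_force: [0.5, 0.3, -0.1]
opening: 0.39
grasp_force: 59.6
```

```bash
python3 m12.py .008
```

```text
[0.5752113  0.35295731 0.13820083] [ 0.50155706  0.26519252 -0.07294619]
0.008
xyz mm [ 0.2 -0.2 22.7] rot [-0. -0. -0.]
```

play_rows:
  xyz:
    - [0,0,4]
    - [0,0,8]
    - [0,0,12]
    - [0,0,15]
    - [0,0,17]
    - [0,0,19]
    - [0,0,20]
    - [0,0,21]
    - [0,0,21.5]
    - [0,0,21.5]
  rot:
    - [0,0,0]
    - [0,0,0]
    - [0,0,0]
    - [0,0,0]
    - [0,0,0]
    - [0,0,0]
    - [0,0,0]
    - [0,0,0]
    - [0,0,0]
    - [0,0,0]
  grip: [0.25,0.25,0.25,0.25,0.25,0.25,0.25,0.25,0.25,0.25]

```text
time_s: 19.35
eef_pos: [0.5758, 0.3531, 0.1172]
eef_rot: [-0.001, 0.999, 0.048, 0.011]
wrist_force: [-0.6, -0.2, 0.0]
opening: 0.381
grasp_force: 59.6
```

```bash
python3 m12.py .008
```

```text
[0.57579626 0.3530567  0.11717187] [-0.62975405 -0.21519172  0.00377521]
0.008
xyz mm [ 0.1 -0.1  1.7] rot [-0.001 -0.001 -0.   ]
```

Not in contact yet, so I'll go down in half-millimetre steps.

play_rows:
  xyz:
    - [0,0,0.5]
    - [0,0,0.5]
    - [0,0,1]
    - [0,0,1]
    - [0,0,1.5]
    - [0,0,1.5]
    - [0,0,2]
    - [0,0,2]
    - [0,0,2]
    - [0,0,2]
  rot:
    - [0,0,0]
    - [0,0,0]
    - [0,0,0]
    - [0,0,0]
    - [0,0,0]
    - [0,0,0]
    - [0,0,0]
    - [0,0,0]
    - [0,0,0]
    - [0,0,0]
  grip: [0.25,0.25,0.25,0.25,0.25,0.25,0.25,0.25,0.25,0.25]

```text
time_s: 20.6
eef_pos: [0.5764, 0.3532, 0.1162]
eef_rot: [-0.001, 0.999, 0.048, 0.012]
wrist_force: [-0.7, -0.9, 5.8]
opening: 0.384
grasp_force: 60.1
```

play_rows:
  xyz:
    - [0,0,0]
    - [0,0,0]
    - [0,0,0]
    - [0,0,0]
    - [0,0,0]
    - [0,0,-10]
    - [0,0,-30]
    - [0,0,-70]
    - [0,0,-120]
    - [0,0,-150]
  rot:
    - [0,0,0]
    - [0,0,0]
    - [0,0,0]
    - [0,0,0]
    - [0,0,0]
    - [0,0,0]
    - [0,0,0]
    - [0,0,0]
    - [0,0,0]
    - [0,0,0]
  grip: [0.42,0.5,0.65,0.65,0.65,0.65,0.65,0.65,0.65,0.65]

```text
time_s: 21.85
eef_pos: [0.5735, 0.3532, 0.2707]
eef_rot: [-0.002, 0.999, 0.048, 0.014]
wrist_force: [-0.4, -0.8, -0.2]
opening: 0.653
grasp_force: 0.0
```

play_rows:
  xyz:
    - [-20,0,0]
    - [-40,0,-10]
    - [-50,0,-15]
    - [-50,0,-15]
    - [-50,0,-15]
    - [-50,0,-15]
    - [-50,0,-15]
    - [-50,0,-15]
    - [-50,0,-15]
    - [-50,0,-15]
  rot:
    - [0,0,0]
    - [0,0,0]
    - [0,0,0]
    - [0,0,0]
    - [0,0,0]
    - [0,0,0]
    - [0,0,0]
    - [0,0,0]
    - [0,0,0]
    - [0,0,0]
  grip: [1,1,1,1,1,1,1,1,1,1]

```text
time_s: 23.1
eef_pos: [0.5224, 0.3478, 0.2789]
eef_rot: [-0.001, 0.999, 0.048, 0.011]
wrist_force: [-0.7, 0.7, 0.4]
opening: 1.001
grasp_force: 0.0
```

```bash
cat > m13.py <<'E'
from h import *
p,Rm,o=pose(); print(p.round(4),o["time_s"],np.abs(o["dq"]).max().round(3),Rm.round(3).tolist())
c=snap("wrist"); P=wcloud(c,p,Rm); ok=c["depth"]>0; np.save("wP.npy",P)
hsv=cv2.cvtColor(c["color"],cv2.COLOR_RGB2HSV);H,S,V=[hsv[...,i].astype(int) for i in range(3)]; z=P[...,2]
near=ok&(P[...,1]>.28)&(P[...,1]<.42)&(P[...,0]>.45)&(P[...,0]<.7)&(z>.1)&(z<.14)
for n,m in(("red",((H<6)|(H>172))&(S>140)),("orange",(H>=7)&(H<20)&(S>140)),("blue",(H>100)&(H<130)&(S>120))):
    m=m&near&(abs(P[...,1]-.353)<.03)
    if m.sum()>20: top=m&(z>np.percentile(z[m],90)-.003); q=P[top]; print(n,top.sum(),cv2.minEnclosingCircle((q[:,:2]*1000).astype(np.float32)),np.median(q[:,2]).round(4))
f=np.array([np.cos(.096),np.sin(.096)]);lf=np.array([-f[1],f[0]]); A=P[...,:2]@f-.6082; B=P[...,:2]@lf-.296
for s in(-1,1):
    e=ok&(z>.122)&(z<.15)&(abs(B)<.04)&(abs(A-s*.082)<.012)
    if e.sum()>20: print("endplate",s,e.sum(),"A",np.percentile(A[e],[1,99]).round(4),"B",np.percentile(B[e],[1,99]).round(4),"horn inner", B[e&(B<0)&(z>.134)].max().round(4), B[e&(B>0)&(z>.134)].min().round(4),"z",z[e].max().round(4),"floor z",np.median(z[e&(abs(B)<.009)]).round(4))
g=ok&(V<60)&(z>.02)&(z<.05)&(abs(P[...,0]-.417)<.05)&(abs(P[...,1]-.205)<.06)
if g.sum()>20: print("grip",g.sum(),cv2.minAreaRect((P[g][:,:2]*1000).astype(np.float32)),np.percentile(z[g],[5,50,95]).round(4))
E
python3 m13.py
```

```text
[0.5224 0.3478 0.2789] 23.1 0.002 [[0.995, 0.096, 0.022], [0.096, -0.995, 0.003], [0.023, -0.0, -1.0]]
red 971 ((626.8281860351562, 357.4535217285156), 17.2590389251709) 0.1207
orange 977 ((578.0370483398438, 353.0704345703125), 16.965354919433594) 0.1218
blue 848 ((528.0650634765625, 348.48529052734375), 16.351572036743164) 0.1249
endplate -1 483 A [-0.0849 -0.0788] B [-0.0243  0.0246] horn inner -0.0123 0.0133 z 0.1425 floor z 0.1276
endplate 1 454 A [0.0786 0.0849] B [-0.0238  0.0241] horn inner -0.0123 0.0134 z 0.1424 floor z 0.1273
grip 228 ((417.6955871582031, 208.08303833007812), (13.51712703704834, 66.93045043945312), 9.615435600280762) [0.0223 0.0336 0.0357]
```

The tube is standing at (0.578, 0.353) with its cap top 121.8 mm up, as 8+114 mm must be. The rack centre from the end plates is (0.577, 0.3533) and the notch floors are at 127.5 mm. Next is the bar, grip centre (0.418, 0.208), heading 99.6°.

```bash
python3 - <<'E'
from h import *
delta([.4177,.2081,.16],tool(1.738,0))
E
```

```text
xyz mm [-120.2  129.1  116.2] rot [ 0.018 -0.018 -1.642]
```

play_rows:
  xyz:
    - [-12,13,0]
    - [-24,26,0]
    - [-36,39,0]
    - [-48,52,5]
    - [-60,65,10]
    - [-72,78,20]
    - [-84,91,40]
    - [-96,104,60]
    - [-108,117,90]
    - [-120,129,116]
  rot:
    - [0.002,-0.002,-0.17]
    - [0.004,-0.004,-0.34]
    - [0.006,-0.006,-0.51]
    - [0.008,-0.008,-0.68]
    - [0.01,-0.01,-0.85]
    - [0.012,-0.012,-1.02]
    - [0.014,-0.014,-1.19]
    - [0.016,-0.016,-1.36]
    - [0.018,-0.018,-1.53]
    - [0.018,-0.018,-1.642]
  grip: [1,1,1,1,1,1,1,1,1,1]

```text
time_s: 24.4
eef_pos: [0.4176, 0.2078, 0.1595]
eef_rot: [0.0, 0.644, 0.765, 0.0]
wrist_force: [0.8, 0.6, 0.1]
opening: 1.0
grasp_force: 0.0
```

play_rows:
  xyz:
    - [0,0,0]
    - [0,0,0]
    - [0,0,0]
    - [0,0,0]
    - [0,0,0]
    - [0,0,0]
    - [0,0,0]
    - [0,0,0]
    - [0,0,0]
    - [0,0,0]
  rot:
    - [0,0,0]
    - [0,0,0]
    - [0,0,0]
    - [0,0,0]
    - [0,0,0]
    - [0,0,0]
    - [0,0,0]
    - [0,0,0]
    - [0,0,0]
    - [0,0,0]
  grip: [1,1,1,1,1,1,1,1,1,1]

```text
time_s: 25.65
eef_pos: [0.4179, 0.2082, 0.1602]
eef_rot: [0.0, 0.646, 0.764, -0.0]
wrist_force: [0.3, -0.3, 0.4]
opening: 0.999
grasp_force: 0.0
```

```bash
cat > m14.py <<'E'
from h import *
p,Rm,o=pose(); print(p.round(4),o["time_s"],np.abs(o["dq"]).max().round(3),np.round(o["q"],2),Rm.round(3).tolist())
c=snap("wrist"); P=wcloud(c,p,Rm); ok=c["depth"]>0
hsv=cv2.cvtColor(c["color"],cv2.COLOR_RGB2HSV);V=hsv[...,2].astype(int); z=P[...,2]
w=ok&(abs(P[...,0]-.4177)<.06)&(abs(P[...,1]-.208)<.12)
g=w&(V<60)&(z>.025)&(z<.045); r=cv2.minAreaRect((P[g][:,:2]*1000).astype(np.float32)); print("grip",g.sum(),r,np.percentile(z[g],[5,50,95]).round(4))
b=w&(z>.004)&(z<.02)&(V>110)
n,l,s,_=cv2.connectedComponentsWithStats((b|(w&(z>.004)&(z<.045))).astype(np.uint8)); i=1+np.argmax(s[1:,4]); b=(l==i)
r=cv2.minAreaRect((P[b][:,:2]*1000).astype(np.float32)); print("bar",b.sum(),r)
cv2.imwrite("pics/w6.png",c["color"][...,::-1])
E
python3 m14.py
```

```text
[0.4179 0.2082 0.1602] 25.65 0.001 [ 0.21  0.04  1.95 -0.    1.14  0.04] [[-0.166, 0.986, -0.0], [0.986, 0.166, -0.0], [-0.0, -0.0, -1.0]]
grip 1207 ((415.9342346191406, 207.85546875), (14.219876289367676, 67.79791259765625), 8.175252914428711) [0.0323 0.0345 0.0358]
bar 3951 ((416.87200927734375, 206.44390869140625), (34.62295913696289, 191.55966186523438), 7.528261184692383)
```

```bash
python3 - <<'E'
from h import *
delta([.4164,.2070,.033],tool(1.704,0))
E
```

```text
xyz mm [ -0.9  -1.7 127.2] rot [-0.     0.     0.034]
```

play_rows:
  xyz:
    - [-1,-1.7,10]
    - [-1,-1.7,35]
    - [-1,-1.7,65]
    - [-1,-1.7,95]
    - [-1,-1.7,115]
    - [-1,-1.7,123]
    - [-1,-1.7,127]
    - [-1,-1.7,127]
    - [-1,-1.7,127]
    - [-1,-1.7,127]
  rot:
    - [0,0,0.034]
    - [0,0,0.034]
    - [0,0,0.034]
    - [0,0,0.034]
    - [0,0,0.034]
    - [0,0,0.034]
    - [0,0,0.034]
    - [0,0,0.034]
    - [0,0,0.034]
    - [0,0,0.034]
  grip: [1,1,1,1,0.7,0.6,0.5,0.5,0.5,0.5]

```text
time_s: 26.95
eef_pos: [0.4169, 0.2071, 0.0338]
eef_rot: [0.0, 0.658, 0.753, 0.0]
wrist_force: [-0.7, 0.5, 0.4]
opening: 0.497
grasp_force: 0.0
```

play_rows:
  xyz:
    - [0,0,0]
    - [0,0,0]
    - [0,0,0]
    - [0,0,0]
    - [0,0,0]
    - [0,0,0]
    - [0,0,0]
    - [0,0,0]
    - [0,0,0]
    - [0,0,0]
  rot:
    - [0,0,0]
    - [0,0,0]
    - [0,0,0]
    - [0,0,0]
    - [0,0,0]
    - [0,0,0]
    - [0,0,0]
    - [0,0,0]
    - [0,0,0]
    - [0,0,0]
  grip: [0.4,0.3,0.2,0.05,0.05,0.05,0.05,0.05,0.05,0.05]

```text
time_s: 28.2
eef_pos: [0.4166, 0.207, 0.0334]
eef_rot: [0.0, 0.658, 0.753, 0.0]
wrist_force: [-1.9, -0.7, 4.9]
opening: 0.161
grasp_force: 59.8
```

```bash
python3 - <<'E'
from h import *
p,Rm,o=pose(); print(p.round(4),Rm.round(4).tolist(),np.abs(o["dq"]).max())
delta([.577,.3533,.26],tool(.096,0))
E
```

```text
[0.4166 0.207  0.0334] [[-0.1328, 0.9911, 0.0003], [0.9911, 0.1328, -0.0002], [-0.0002, 0.0003, -1.0]] 0.0016776158142499768
xyz mm [ 123.6  178.5 -226.5] rot [ 0.    -0.     1.608]
```

play_rows:
  xyz:
    - [0,0,-5]
    - [0,0,-20]
    - [0,0,-50]
    - [0,0,-90]
    - [0,0,-130]
    - [0,0,-170]
    - [0,0,-200]
    - [0,0,-227]
    - [0,0,-227]
    - [0,0,-227]
  rot:
    - [0,0,0]
    - [0,0,0]
    - [0,0,0]
    - [0,0,0]
    - [0,0,0.1]
    - [0,0,0.25]
    - [0,0,0.4]
    - [0,0,0.55]
    - [0,0,0.7]
    - [0,0,0.8]
  grip: [0.05,0.05,0.05,0.05,0.05,0.05,0.05,0.05,0.05,0.05]

```text
time_s: 29.45
eef_pos: [0.4162, 0.207, 0.2614]
eef_rot: [0.0, 0.9, 0.435, 0.001]
wrist_force: [0.3, -0.7, -1.8]
opening: 0.163
grasp_force: 58.9
```

```bash
python3 - <<'E'
from h import *
delta([.577,.3533,.26],tool(.096,0))
E
```

```text
xyz mm [214.5  35.    1.6] rot [ 0.001 -0.001  0.804]
```

play_rows:
  xyz:
    - [20,3,0]
    - [40,6,0]
    - [65,10,0]
    - [90,15,0]
    - [120,20,1]
    - [150,25,1]
    - [180,29,1]
    - [200,33,1]
    - [214,35,1.6]
    - [214,35,1.6]
  rot:
    - [0,0,0.12]
    - [0,0,0.25]
    - [0,0,0.38]
    - [0,0,0.5]
    - [0,0,0.62]
    - [0,0,0.74]
    - [0,0,0.804]
    - [0,0,0.804]
    - [0,0,0.804]
    - [0,0,0.804]
  grip: [0.05,0.05,0.05,0.05,0.05,0.05,0.05,0.05,0.05,0.05]

```text
time_s: 30.7
eef_pos: [0.5762, 0.3538, 0.2587]
eef_rot: [0.0, 0.999, 0.05, -0.0]
wrist_force: [-0.4, -1.2, -0.8]
opening: 0.162
grasp_force: 58.9
```

```bash
cat > m15.py <<'E'
from h import *
p,Rm,o=pose(); print(p.round(4),o["time_s"],np.abs(o["dq"]).max().round(3),np.round(o["wrist_force"],1),Rm.round(3).tolist())
c=snap("wrist"); P=wcloud(c,p,Rm); ok=c["depth"]>0; z=P[...,2]
V=cv2.cvtColor(c["color"],cv2.COLOR_RGB2HSV)[...,2].astype(int)
# held bar in tool frame
Q=(P-p)@Rm
t=ok&(abs(Q[...,1])<.022)&(abs(Q[...,0])<.11)&(Q[...,2]>.012)&(Q[...,2]<.04)&(V>90)
k=Q[t]; print("bar pts",t.sum(),"x",k[:,0].min().round(4),k[:,0].max().round(4))
for x in np.arange(.03,.105,.008):
    j=k[abs(k[:,0]-x)<.002]
    if len(j)>8: print("x",x.round(3),len(j),"y",j[:,1].min().round(4),j[:,1].max().round(4),"mid",((j[:,1].min()+j[:,1].max())/2).round(4),"ztop",np.percentile(j[:,2],[3,50]).round(4))
f=np.array([np.cos(.096),np.sin(.096)]);lf=np.array([-f[1],f[0]]); A=P[...,:2]@f-.6082; B=P[...,:2]@lf-.2964
e=ok&(z>.122)&(z<.15)&(abs(B)<.04)&(abs(A-.082)<.012)
if e.sum()>20: print("endplate",e.sum(),"A",np.percentile(A[e],[1,99]).round(4),"B",np.percentile(B[e],[1,99]).round(4))
cv2.imwrite("pics/w7.png",c["color"][...,::-1])
E
python3 m15.py
```

```text
[0.5762 0.3538 0.2587] 30.7 0.03 [-0.4 -1.2 -0.8] [[0.995, 0.1, -0.0], [0.1, -0.995, -0.0], [-0.001, 0.0, -1.0]]
bar pts 5416 x -0.0585 0.0951
x 0.03 65 y -0.0087 0.0094 mid 0.0004 ztop [0.0212 0.0238]
x 0.038 284 y -0.0085 0.0093 mid 0.0004 ztop [0.0225 0.0236]
x 0.046 283 y -0.0084 0.0092 mid 0.0004 ztop [0.0224 0.0237]
x 0.054 286 y -0.0084 0.0091 mid 0.0004 ztop [0.0226 0.0237]
x 0.062 297 y -0.0088 0.009 mid 0.0001 ztop [0.0224 0.0238]
x 0.07 295 y -0.0087 0.0091 mid 0.0002 ztop [0.0227 0.0236]
x 0.078 288 y -0.0082 0.009 mid 0.0004 ztop [0.0223 0.0237]
x 0.086 294 y -0.0087 0.009 mid 0.0001 ztop [0.0224 0.0237]
x 0.094 395 y -0.0163 0.0171 mid 0.0004 ztop [0.0165 0.0178]
endplate 195 A [0.0793 0.0853] B [-0.0253  0.0245]
```

```bash
cat > m16.py <<'E'
from h import *
import sys
o=pose()[2]; print(o["eef_pos"],np.round(o["wrist_force"],1)); delta([.5774,.3536,float(sys.argv[1])],tool(.096,0))
E
python3 m16.py .180
```

```text
[0.57583601 0.3534346  0.25864461] [-0.9 -0.1 -0.6]
xyz mm [ 1.6 -0.1 78.6] rot [0.001 0.001 0.004]
```

play_rows:
  xyz:
    - [1.5,0,5]
    - [1.5,0,20]
    - [1.5,0,40]
    - [1.5,0,58]
    - [1.5,0,70]
    - [1.5,0,76]
    - [1.5,0,78.5]
    - [1.5,0,78.5]
    - [1.5,0,78.5]
    - [1.5,0,78.5]
  rot:
    - [0,0,0.004]
    - [0,0,0.004]
    - [0,0,0.004]
    - [0,0,0.004]
    - [0,0,0.004]
    - [0,0,0.004]
    - [0,0,0.004]
    - [0,0,0.004]
    - [0,0,0.004]
    - [0,0,0.004]
  grip: [0.05,0.05,0.05,0.05,0.05,0.05,0.05,0.05,0.05,0.05]

```text
time_s: 32.0
eef_pos: [0.578, 0.3537, 0.1806]
eef_rot: [-0.0, 0.999, 0.048, 0.0]
wrist_force: [-0.0, 0.8, -1.5]
opening: 0.16
grasp_force: 58.9
```

```bash
python3 m16.py .1617; python3 m15.py
```

```text
[0.57799762 0.35374515 0.1806209 ] [-0.   0.8 -1.5]
xyz mm [-0.6  0.1 18.9] rot [ 0.    -0.001 -0.   ]
[0.578  0.3537 0.1806] 32.0 0.003 [-0.   0.8 -1.5] [[0.995, 0.096, 0.001], [0.096, -0.995, 0.0], [0.001, 0.0, -1.0]]
bar pts 5486 x -0.0585 0.095
x 0.03 66 y -0.0086 0.0094 mid 0.0004 ztop [0.0218 0.0238]
x 0.038 282 y -0.0085 0.0093 mid 0.0004 ztop [0.0225 0.0236]
x 0.046 282 y -0.0084 0.0092 mid 0.0004 ztop [0.0225 0.0236]
x 0.054 293 y -0.0084 0.0091 mid 0.0004 ztop [0.0227 0.0238]
x 0.062 297 y -0.0088 0.0091 mid 0.0001 ztop [0.0224 0.0237]
x 0.07 296 y -0.0088 0.009 mid 0.0001 ztop [0.0225 0.0237]
x 0.078 306 y -0.0193 0.0213 mid 0.001 ztop [0.0224 0.0236]
x 0.086 294 y -0.0087 0.009 mid 0.0002 ztop [0.0224 0.0237]
x 0.094 394 y -0.0163 0.0172 mid 0.0005 ztop [0.0166 0.0177]
endplate 584 A [0.0791 0.09  ] B [-0.025   0.0242]
```

View pics/w7.png

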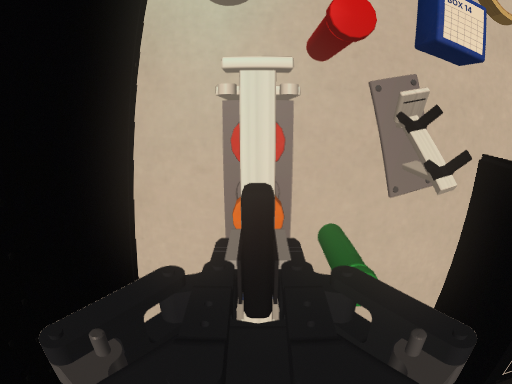

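The bar (258,120) lies between the horns of the far end plate (226,90) and (290,90), with its head (258,63) outside the plate, and the caps are below it. I'll lower it gently.

play_rows:
  xyz:
    - [-0.6,0,2]
    - [-0.6,0,5]
    - [-0.6,0,8]
    - [-0.6,0,11]
    - [-0.6,0,13]
    - [-0.6,0,15]
    - [-0.6,0,16.5]
    - [-0.6,0,17.5]
    - [-0.6,0,18]
    - [-0.6,0,18]
  rot:
    - [0,0,0]
    - [0,0,0]
    - [0,0,0]
    - [0,0,0]
    - [0,0,0]
    - [0,0,0]
    - [0,0,0]
    - [0,0,0]
    - [0,0,0]
    - [0,0,0]
  grip: [0.05,0.05,0.05,0.05,0.05,0.05,0.05,0.05,0.05,0.05]

```text
time_s: 33.3
eef_pos: [0.5772, 0.3536, 0.1621]
eef_rot: [0.0, 0.999, 0.048, 0.0]
wrist_force: [0.2, -0.7, -2.7]
opening: 0.158
grasp_force: 58.9
```

```bash
python3 m16.py .1617
```

```text
[0.57715621 0.35361678 0.16210053] [ 0.2 -0.7 -2.7]
xyz mm [0.2 0.  0.4] rot [ 0. -0. -0.]
```

play_rows:
  xyz:
    - [0,0,0.4]
    - [0,0,0.4]
    - [0,0,0.8]
    - [0,0,0.8]
    - [0,0,1.2]
    - [0,0,1.2]
    - [0,0,1.5]
    - [0,0,1.5]
    - [0,0,1.5]
    - [0,0,1.5]
  rot:
    - [0,0,0]
    - [0,0,0]
    - [0,0,0]
    - [0,0,0]
    - [0,0,0]
    - [0,0,0]
    - [0,0,0]
    - [0,0,0]
    - [0,0,0]
    - [0,0,0]
  grip: [0.05,0.05,0.05,0.05,0.05,0.05,0.05,0.05,0.05,0.05]

```text
time_s: 34.55
eef_pos: [0.5772, 0.3536, 0.1614]
eef_rot: [0.0, 0.999, 0.048, 0.0]
wrist_force: [-3.8, -2.5, 5.6]
opening: 0.158
grasp_force: 59.9
```

play_rows:
  xyz:
    - [0,0,1]
    - [0,0,1]
    - [0,0,1]
    - [0,0,1]
    - [0,0,0]
    - [0,0,-10]
    - [0,0,-30]
    - [0,0,-60]
    - [0,0,-90]
    - [0,0,-100]
  rot:
    - [0,0,0]
    - [0,0,0]
    - [0,0,0]
    - [0,0,0]
    - [0,0,0]
    - [0,0,0]
    - [0,0,0]
    - [0,0,0]
    - [0,0,0]
    - [0,0,0]
  grip: [0.2,0.28,0.4,0.5,0.5,0.5,0.5,0.5,0.5,0.5]

```text
time_s: 35.8
eef_pos: [0.5785, 0.3542, 0.265]
eef_rot: [-0.001, 0.999, 0.048, 0.003]
wrist_force: [0.9, 0.3, 0.3]
opening: 0.499
grasp_force: 0.0
```

play_rows:
  xyz:
    - [-20,0,0]
    - [-40,0,0]
    - [-50,0,0]
    - [-50,0,0]
    - [-50,0,0]
    - [-50,0,0]
    - [-50,0,0]
    - [-50,0,0]
    - [-50,0,0]
    - [-50,0,0]
  rot:
    - [0,0,0]
    - [0,0,0]
    - [0,0,0]
    - [0,0,0]
    - [0,0,0]
    - [0,0,0]
    - [0,0,0]
    - [0,0,0]
    - [0,0,0]
    - [0,0,0]
  grip: [0.5,0.5,0.5,0.5,0.5,0.5,0.5,0.5,0.5,0.5]

```text
time_s: 37.05
eef_pos: [0.5274, 0.3488, 0.2606]
eef_rot: [0.0, 0.999, 0.048, -0.0]
wrist_force: [-0.0, -0.3, 0.7]
opening: 0.497
grasp_force: 0.0
```

```bash
python3 m13.py; python3 - <<'E'
from h import *
c=dict(np.load("wrist.npz")); P=np.load("wP.npy"); z=P[...,2]; ok=c["depth"]>0
V=cv2.cvtColor(c["color"],cv2.COLOR_RGB2HSV)[...,2].astype(int)
f=np.array([np.cos(.096),np.sin(.096)]);lf=np.array([-f[1],f[0]]); A=P[...,:2]@f-.6082; B=P[...,:2]@lf-.2964
for x in(-.075,-.065,-.05,.05,.065,.075):
    m=ok&(abs(A-x)<.002)&(abs(B)<.02)&(z>.13)&(z<.15); q=B[m]
    if m.sum()>5: print(x,m.sum(),"B",q.min().round(4),q.max().round(4),"top z",np.median(z[m]).round(4))
m=ok&(abs(B)<.02)&(z>.135)&(z<.155)&(abs(A)>.086)&(abs(A)<.11)
for s in(-1,1):
    k=m&(A*s>0); print("head",s,k.sum(),np.percentile(A[k],[1,99]).round(4),np.percentile(B[k],[1,99]).round(4),z[k].max().round(4)) if k.sum() else 0
E
```

```text
[0.5274 0.3488 0.2606] 37.05 0.003 [[0.995, 0.096, -0.0], [0.096, -0.995, -0.0], [-0.0, 0.0, -1.0]]
red 313 ((626.9907836914062, 358.1231689453125), 16.86541748046875) 0.1207
orange 346 ((578.17333984375, 353.2674865722656), 16.827951431274414) 0.1218
blue 223 ((528.6997680664062, 348.9410705566406), 16.199020385742188) 0.1249
endplate -1 1116 A [-0.0936 -0.0708] B [-0.0235  0.0237] horn inner -0.0003 0.0006 z 0.1455 floor z 0.1382
endplate 1 1189 A [0.0702 0.0938] B [-0.0232  0.0235] horn inner -0.0003 0.0005 z 0.1465 floor z 0.138
-0.075 80 B -0.0087 0.0082 top z 0.1379
-0.065 86 B -0.0086 0.0081 top z 0.1379
-0.05 95 B -0.0093 0.0079 top z 0.1378
0.05 91 B -0.008 0.0083 top z 0.1379
0.065 109 B -0.0089 0.0083 top z 0.1378
0.075 96 B -0.0089 0.0083 top z 0.1378
head -1 399 [-0.0945 -0.0861] [-0.0167  0.0162] 0.1455
head 1 420 [0.0863 0.0948] [-0.0159  0.0162] 0.1465
```

The bar is level, top at 137.9 mm along its whole length (128+10). It is centred within 0.5 mm, and all three tubes are standing. Handing in.

```bash
python3 -c "
from bench import ctrl
print(ctrl.hand_in())"
```

```text
the job is handed in; nothing more can be done
None
```

I handed the job in at about 37 s, and the result was not reported back. By my last measurements, the tube had been laid in the rest and let go, then stood upright in the rack's middle place about 1 mm off centre; the bar sits level in both notches, and the other two rack tubes still stand in place.

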